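# Lay out a batch of sample vials for the record picture

### The arm

A 6-joint arm with a two-finger parallel gripper is mounted at the origin on the work surface. World frame = base frame: x ahead of the robot, y to its left, z up, the work surface at z = 0. Lengths are in m, angles in rad, forces in N, time in s.
With the tool pointing down it reaches from about 0.3 to 0.75 m from the base axis. Payload 8.5 kg.
Tool frame: the origin (TCP) lies at the very end of the fingers, on their centre line; the grasp point (between the pads) lies 19 mm behind it; z points along the fingers, x is the direction in which the jaws open and shut, and the axes are right-handed (so a half turn about z gives the same grasp; the last joint's range is limited). The gripper opens to 88 mm and grips with 3 to 60 N. Pads are 18 mm wide; open, the fingers measure 123 mm over their backs; the gripper's body (75 mm by 187 mm) begins 45 mm behind the grasp point.
Start: joints at [-1.393, 0.381, 1.297, -0, 1.464, -0.215], TCP at [0.211, -0.508, 0.239] pointing down, gripper open.
Joint ranges: [-3.11, 3.11], [-0.89, 2.33], [0.22, 2.48], [-1.42, 4.56], [0.17, 2.85], [-2.88, 2.88]. Speed limits (rad/s): [2.39, 2.39, 3.14, 3.14, 3.14, 3.14].

### API

Orientations are given as a unit quaternion [x, y, z, w].
In Python, from bench import bot gives the robot as it stands. The module is installed in compiled form; this text tells all that it offers.
- The arm moves only by the tool step_arm, never from a script. Its argument "targets" is one flat list of numbers, 7 for each row, row after row: the shift along the tool's x, y, z in mm, then the turn, a rotation vector about the tool's x, y, z in degrees, then the opening, from 0 (shut) to 1 (fully open). A call has 1 to 20 rows; each row is the pose to reach, as a shift and turn from the pose commanded when the call began, along the tool's axes at that moment; what a row does not reach only later rows make up. A row lasts 1/10 s, in which the tool goes at most 50 mm and 8.59 degrees, less where a joint would pass 70% of its speed; a pose out of reach is approached as far as the arm can. A call with a gripper value outside its range is refused whole. The fingers move at their own pace and stop on an object; "force" is the grip in N (left out, the last holds). Time passes only in rows, so rows that repeat a pose let the fingers close. It gives the time, the measured TCP pose, the force and the opening at its end, in the units of the state.
- bot.get_state(): the state, without advancing time (a new reading comes with each control period).
- bot.read_camera(name): name is "scene" or "top" or "wrist"; returns the picture (420x560x3 uint8, blue, green, red); there is no depth.
- bot.calibration(name): a dict with "mtx" (3x3 intrinsics, pixels), "k1" (the pictures are not rectified: a ray, as slopes to the right and down, at radius r is drawn at 1 + k1 r^2 times it, then the intrinsics apply), "position" and "orientation" of the camera in the world; the wrist camera has in their place "tool_from_camera" (4x4, takes a point from camera to tool coordinates, whose origin is the TCP and whose axes are the tool frame's). Camera axes: x right, y up, looking along -z (the intrinsics and any distortion apply to the point x, -y, -z); pixel columns grow to the right and rows downward; lengths in m; the calibration is good to about 2 mm. A picture is of the moment at which its call begins: read the wrist's pose just before it. calibration takes no time and is no camera call.
- bot.sign_off(): hands the job in, once; it reports no verdict.
The state is a dict: "t": time; "joint_positions": joint angles; "qd": joint speeds; "effort": joint torques, N m; "tcp_pos": TCP position; "tcp_rot": TCP orientation; "ft_force": force on the tool from outside, world axes, zero at the start; "ft_torque": the same for the moment, N m; "width": finger opening in m.
Only numpy, scipy, OpenCV 4.12 (cv2) and the standard library are available. Lean on these libraries where they do the work, as an engineer would, in place of code of your own. Each camera call takes 0.05 s, during which the arm holds its last target.

### The job

Get this batch of amber vials ready and take its record picture: lay every vial on its side in the cradle, one to a slot, resting with its glass on both saddles and all the caps pointing the same way, and lay the steel rule flat on the bench, centred, with its graduated edge flush against the cradle's camera-side edge. With everything lying so and let go, and the light switched fully on with the red toggle, press the green capture button all the way down. Then switch the light fully off again and put the rule back wholly on its blue mat; leave the vials in the cradle and do not push the other things on the bench about.

Things in the scene. Friction and masses are not known exactly. Their poses are not given: they have to be found in the camera images.
- vial_a: amber glass vial, paper label, black hexagonal anti-roll cap, 0.06 to 0.13 kg; stands upright on the bench at the start, or is absent. Glass 30 mm in diameter, 86 mm long; cap 24 mm long, 34 mm across flats, 39 over corners; 110 mm in all. Origin at the centre of the bottom, z along its axis to the cap; balances about 50 mm from the bottom
- vial_a_cap (a point): centre of the outer face of this vial's cap, 110 mm from its origin along its z
- vial_b: amber glass vial, paper label, black hexagonal anti-roll cap, 0.06 to 0.13 kg; stands upright on the bench at the start, or is absent. Glass 30 mm in diameter, 86 mm long; cap 24 mm long, 34 mm across flats, 39 over corners; 110 mm in all. Origin at the centre of the bottom, z along its axis to the cap; balances about 50 mm from the bottom
- vial_b_cap (a point): centre of the outer face of this vial's cap, 110 mm from its origin along its z
- vial_c: amber glass vial, paper label, black hexagonal anti-roll cap, 0.06 to 0.13 kg; stands upright on the bench at the start, or is absent. Glass 30 mm in diameter, 86 mm long; cap 24 mm long, 34 mm across flats, 39 over corners; 110 mm in all. Origin at the centre of the bottom, z along its axis to the cap; balances about 50 mm from the bottom
- vial_c_cap (a point): centre of the outer face of this vial's cap, 110 mm from its origin along its z
- vial_d: amber glass vial, paper label, black hexagonal anti-roll cap, 0.06 to 0.13 kg; stands upright on the bench at the start, or is absent. Glass 30 mm in diameter, 86 mm long; cap 24 mm long, 34 mm across flats, 39 over corners; 110 mm in all. Origin at the centre of the bottom, z along its axis to the cap; balances about 50 mm from the bottom
- vial_d_cap (a point): centre of the outer face of this vial's cap, 110 mm from its origin along its z
- cradle: fixed cradle: grey plate 150 (x) by 270 (y) by 10 mm, origin at its middle on the bench, z up, +x to the camera. Four slots along x at y = -96, -32, 32, 96 mm: each two white V saddles at x = -24 and 24 mm, 10 mm thick, 22 mm wide, V bottom 30 mm and rims 36 mm above the bench, open between. Seated, a vial's axis is 47 mm up; its bottom at x = -43, cap end at 67, or reverse
- rule: steel scale rule, on the mat at the start, 200 (y) by 40 (x) by 6 mm, 0.2 to 0.33 kg, with an orange grip rib along its top: 12 mm wide, 80 mm long, centre line at x = +7 mm, top 26 mm above the underside. Black graduations along one long edge, x = -20 mm. Origin at the centre of its underside, z up
- rule_edge_l (a point): end of the rule's graduated edge, underside, at x = -20, y = +100 mm of the rule. This edge goes against the cradle's camera-side edge: the plate's upright face at x = +75 mm of the cradle, 10 mm high
- rule_edge_r (a point): other end of the rule's graduated edge, underside, at x = -20, y = -100 mm of the rule
- mat: blue mat fixed to the bench, the rule's own place: 120 mm (x) by 250 mm (y), 3 mm thick; origin at its centre on the bench, z up
- controller: fixed blue and white controller, 170 (x) by 150 mm (y), origin at its middle on the bench: a flat white ledge 50 mm high at the robot's side carries the button and the red lamp toggle; behind it a panel slopes up to 77 mm, with a screen, and a joystick 124 mm high at x = 28, y = 35 mm
- capture (a joint): travel of the green capture button in m: 0 up, 0.006 fully down; it springs back and takes 5 N to go fully down
- capture_top (a point): centre of the green button's top face (30 mm across), where to press, straight down; it stands on the controller's ledge at x = -55, y = +30 mm of the controller
- lamp (a joint): angle of the lamp toggle in rad: 0 off, leaning to the controller's -x (robot side); 0.9 on, leaning to +x. It stays where it is left and takes 1 to 2 N at its ball
- lamp_tip (a point): centre of the red ball, 16 mm across, at the end of the toggle; it swings in the controller's x-z plane, 45 mm from its hinge at x = -55, y = -40, z = 62 mm of the controller
- tape: roll of yellow tape lying flat among the vials, 60 mm in diameter, 19 mm high; leave alone
- objective: silver microscope objective standing beyond the cradle, 32 mm in diameter, 52 mm high; leave alone
- driver: screwdriver with a red handle, 180 mm long, lying left of the cradle's far end; leave alone
- wash_bottle: white bottle with a blue cap, 60 mm in diameter, 140 mm high; leave alone
- screw_tray: grey open tray 110 by 80 by 30 mm beyond the cradle; leave alone
- post_holder: black optical post holder with a steel post, 90 mm high, far right; leave alone
There are look-alikes about, which are no part of the job. Several things have the shape of the rule; the one meant has the colours described above.

How it is judged:
On the way, in this order (a step that is already met when the one before it is completed fails the run):
1. every vial lies in a cradle slot, all caps the same way, and the rule lies flush along the camera-side edge, all let go ((((x of vial_a in the frame of cradle between -0.056 and -0.03 m and x of vial_a_cap in the frame of cradle above 0.03 m and z of vial_a in the frame of cradle between 0.0435 and 0.0515 m and angle between the z axis of vial_a and the x axis of cradle, either way round below 0.1 rad and contact force between the fingers and vial_a below 0.1 N and linear speed of vial_a below 0.02 m/s) and (x of vial_b in the frame of cradle between -0.056 and -0.03 m and x of vial_b_cap in the frame of cradle above 0.03 m and z of vial_b in the frame of cradle between 0.0435 and 0.0515 m and angle between the z axis of vial_b and the x axis of cradle, either way round below 0.1 rad and contact force between the fingers and vial_b below 0.1 N and linear speed of vial_b below 0.02 m/s) and (x of vial_c in the frame of cradle between -0.056 and -0.03 m and x of vial_c_cap in the frame of cradle above 0.03 m and z of vial_c in the frame of cradle between 0.0435 and 0.0515 m and angle between the z axis of vial_c and the x axis of cradle, either way round below 0.1 rad and contact force between the fingers and vial_c below 0.1 N and linear speed of vial_c below 0.02 m/s) and (x of vial_d in the frame of cradle between -0.056 and -0.03 m and x of vial_d_cap in the frame of cradle above 0.03 m and z of vial_d in the frame of cradle between 0.0435 and 0.0515 m and angle between the z axis of vial_d and the x axis of cradle, either way round below 0.1 rad and contact force between the fingers and vial_d below 0.1 N and linear speed of vial_d below 0.02 m/s)) or ((x of vial_a in the frame of cradle between 0.03 and 0.056 m and x of vial_a_cap in the frame of cradle below -0.03 m and z of vial_a in the frame of cradle between 0.0435 and 0.0515 m and angle between the z axis of vial_a and the x axis of cradle, either way round below 0.1 rad and contact force between the fingers and vial_a below 0.1 N and linear speed of vial_a below 0.02 m/s) and (x of vial_b in the frame of cradle between 0.03 and 0.056 m and x of vial_b_cap in the frame of cradle below -0.03 m and z of vial_b in the frame of cradle between 0.0435 and 0.0515 m and angle between the z axis of vial_b and the x axis of cradle, either way round below 0.1 rad and contact force between the fingers and vial_b below 0.1 N and linear speed of vial_b below 0.02 m/s) and (x of vial_c in the frame of cradle between 0.03 and 0.056 m and x of vial_c_cap in the frame of cradle below -0.03 m and z of vial_c in the frame of cradle between 0.0435 and 0.0515 m and angle between the z axis of vial_c and the x axis of cradle, either way round below 0.1 rad and contact force between the fingers and vial_c below 0.1 N and linear speed of vial_c below 0.02 m/s) and (x of vial_d in the frame of cradle between 0.03 and 0.056 m and x of vial_d_cap in the frame of cradle below -0.03 m and z of vial_d in the frame of cradle between 0.0435 and 0.0515 m and angle between the z axis of vial_d and the x axis of cradle, either way round below 0.1 rad and contact force between the fingers and vial_d below 0.1 N and linear speed of vial_d below 0.02 m/s))) and x of rule_edge_l in the frame of cradle between 0.072 and 0.078 m and x of rule_edge_r in the frame of cradle between 0.072 and 0.078 m and y of rule in the frame of cradle between -0.035 and 0.035 m and z of rule in the frame of cradle between -0.004 and 0.004 m and angle between rule's own z axis and vertical below 0.05 rad and contact force between the fingers and rule below 0.1 N), for 0.2 s.
2. the capture button is pressed down while the layout stands and the light is on (all of step 1 and value of joint lamp above 0.75 rad and value of joint capture above 0.0045 m), for 0.05 s.
At the end, for the whole second after the job is handed in: Every vial lies at rest, let go, in a slot (glass centred on both saddles to 13 mm, 0.1 rad), caps all the same way; button up; lamp off (0.15 rad); rule flat on the mat. Before the press the rule lay flat, both edge ends within 3 mm of the camera-side edge, middle within 35 mm of the cradle's ((((x of vial_a in the frame of cradle between -0.056 and -0.03 m and x of vial_a_cap in the frame of cradle above 0.03 m and z of vial_a in the frame of cradle between 0.0435 and 0.0515 m and angle between the z axis of vial_a and the x axis of cradle, either way round below 0.1 rad and contact force between the fingers and vial_a below 0.1 N and linear speed of vial_a below 0.02 m/s) and (x of vial_b in the frame of cradle between -0.056 and -0.03 m and x of vial_b_cap in the frame of cradle above 0.03 m and z of vial_b in the frame of cradle between 0.0435 and 0.0515 m and angle between the z axis of vial_b and the x axis of cradle, either way round below 0.1 rad and contact force between the fingers and vial_b below 0.1 N and linear speed of vial_b below 0.02 m/s) and (x of vial_c in the frame of cradle between -0.056 and -0.03 m and x of vial_c_cap in the frame of cradle above 0.03 m and z of vial_c in the frame of cradle between 0.0435 and 0.0515 m and angle between the z axis of vial_c and the x axis of cradle, either way round below 0.1 rad and contact force between the fingers and vial_c below 0.1 N and linear speed of vial_c below 0.02 m/s) and (x of vial_d in the frame of cradle between -0.056 and -0.03 m and x of vial_d_cap in the frame of cradle above 0.03 m and z of vial_d in the frame of cradle between 0.0435 and 0.0515 m and angle between the z axis of vial_d and the x axis of cradle, either way round below 0.1 rad and contact force between the fingers and vial_d below 0.1 N and linear speed of vial_d below 0.02 m/s)) or ((x of vial_a in the frame of cradle between 0.03 and 0.056 m and x of vial_a_cap in the frame of cradle below -0.03 m and z of vial_a in the frame of cradle between 0.0435 and 0.0515 m and angle between the z axis of vial_a and the x axis of cradle, either way round below 0.1 rad and contact force between the fingers and vial_a below 0.1 N and linear speed of vial_a below 0.02 m/s) and (x of vial_b in the frame of cradle between 0.03 and 0.056 m and x of vial_b_cap in the frame of cradle below -0.03 m and z of vial_b in the frame of cradle between 0.0435 and 0.0515 m and angle between the z axis of vial_b and the x axis of cradle, either way round below 0.1 rad and contact force between the fingers and vial_b below 0.1 N and linear speed of vial_b below 0.02 m/s) and (x of vial_c in the frame of cradle between 0.03 and 0.056 m and x of vial_c_cap in the frame of cradle below -0.03 m and z of vial_c in the frame of cradle between 0.0435 and 0.0515 m and angle between the z axis of vial_c and the x axis of cradle, either way round below 0.1 rad and contact force between the fingers and vial_c below 0.1 N and linear speed of vial_c below 0.02 m/s) and (x of vial_d in the frame of cradle between 0.03 and 0.056 m and x of vial_d_cap in the frame of cradle below -0.03 m and z of vial_d in the frame of cradle between 0.0435 and 0.0515 m and angle between the z axis of vial_d and the x axis of cradle, either way round below 0.1 rad and contact force between the fingers and vial_d below 0.1 N and linear speed of vial_d below 0.02 m/s))) and x of rule_edge_l in the frame of mat between -0.062 and 0.062 m and y of rule_edge_l in the frame of mat between -0.127 and 0.127 m and x of rule_edge_r in the frame of mat between -0.062 and 0.062 m and y of rule_edge_r in the frame of mat between -0.127 and 0.127 m and x of rule in the frame of mat between -0.042 and 0.042 m and z of rule in the frame of mat between 0 and 0.006 m and angle between rule's own z axis and vertical below 0.06 rad and linear speed of rule below 0.02 m/s and value of joint capture below 0.002 m and value of joint lamp below 0.15 rad); the robot touches nothing.
It fails at once if something that is not part of the job was pushed more than 30 mm (distance of any of objective, tape, driver, wash_bottle, screw_tray, post_holder from where it was at the start of the episode above 0.03 m).
Of vial_a, vial_b, vial_c, vial_d only 3 to 4 are there at a start; the rules pass over those that are not, and their reading is None.
At some moment in a run one of rule may be knocked a few centimetres aside while the robot is not near it.
Once in a run the grip may slacken for a moment while it holds something.
It also fails if it takes over 210 s, if anything falls off the work surface, if the arm or the gripper's body presses on something with over 40 N, if the wrist force passes 120 N, or if a joint passes its speed limit or range.

## Working session

There is one attempt and no reset: what is moved stays moved. The work goes in short steps, Python scripts to look and compute and a tool call to move; the robot and the scene stay as the last step left them, time stands still between calls to the robot, and variables do not carry over. Pictures are saved under pics/ and viewed, and the job is handed in when it is done.

Besides the shell and the picture viewer there is one more tool, called after ">>>" by a JSON object that holds its "name" and its "arguments". step_arm: Moves the arm, as the interface text tells. Its arguments: {"type":"object","properties":{"targets":{"type":"array"},"force":{"type":"number"}},"required":["targets"]}

```bash
mkdir -p pics; ls
python3 - <<'E'
from bench import bot
import cv2
print(bot.get_state())
for n in ["scene","top","wrist"]:
    print(n,bot.calibration(n))
    cv2.imwrite(f"pics/{n}0.png",bot.read_camera(n))
E
```

```text
pics
{'t': 0.0, 'joint_positions': array([-1.39332680e+00,  3.81197293e-01,  1.29825093e+00,  6.56241868e-06,
        1.46360338e+00, -2.15291726e-01]), 'qd': array([ 2.63199700e-04,  7.73897256e-04, -4.59567537e-04, -2.62212886e-03,
        1.39851241e-03, -1.47253901e-05]), 'effort': array([ 2.88032403e-03, -4.37912285e+01, -2.24555987e+01,  7.15017202e-02,
        3.50970682e-02, -7.99787244e-05]), 'tcp_pos': array([ 0.21046056, -0.50783758,  0.23814039]), 'tcp_rot': array([ 8.31486465e-01, -5.55544532e-01, -5.03623190e-04, -5.27743961e-04]), 'ft_force': array([-0.26600848,  0.12481625,  0.49936915]), 'ft_torque': array([-9.67287521e-05,  3.20733502e-02,  3.94382576e-02]), 'width': 0.08817628519093167}
scene {'mtx': array([[524.15180226,   0.        , 279.37047351],
       [  0.        , 524.15180226, 211.92590691],
       [  0.        ,   0.        ,   1.        ]]), 'k1': -0.06107600146652091, 'position': array([1.44635061, 0.28522077, 0.96099769]), 'orientation': array([0.23738172, 0.34089249, 0.73229073, 0.53962256])}
top {'mtx': array([[437.85721528,   0.        , 281.43333657],
       [  0.        , 437.85721528, 214.90442257],
       [  0.        ,   0.        ,   1.        ]]), 'k1': -0.052658849778006306, 'position': array([ 0.35908741, -0.06425063,  1.52554611]), 'orientation': array([-0.02664375,  0.01959951,  0.7152083 , -0.69812825])}
wrist {'mtx': array([[343.28788466,   0.        , 280.01916974],
       [  0.        , 343.28788466, 212.48978109],
       [  0.        ,   0.        ,   1.        ]]), 'k1': -0.0630383500941145, 'tool_from_camera': array([[ 9.99999682e-01,  7.86318358e-04,  1.34815845e-04,
        -3.16372107e-05],
       [ 7.93095256e-04, -9.61506350e-01, -2.74781568e-01,
        -7.06748188e-02],
       [-8.64395003e-05,  2.74781587e-01, -9.61506668e-01,
        -1.46056256e-01],
       [ 0.00000000e+00,  0.00000000e+00,  0.00000000e+00,
         1.00000000e+00]])}
```

View pics/scene0.png

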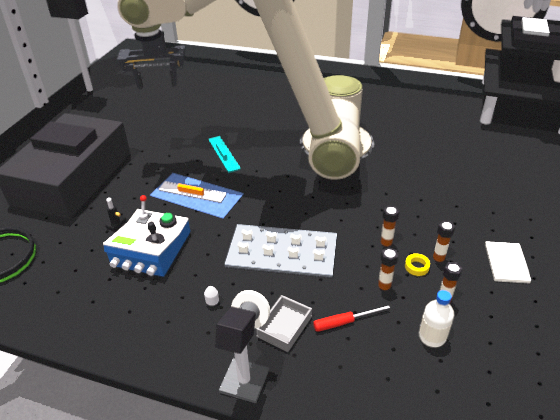

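View pics/top0.png

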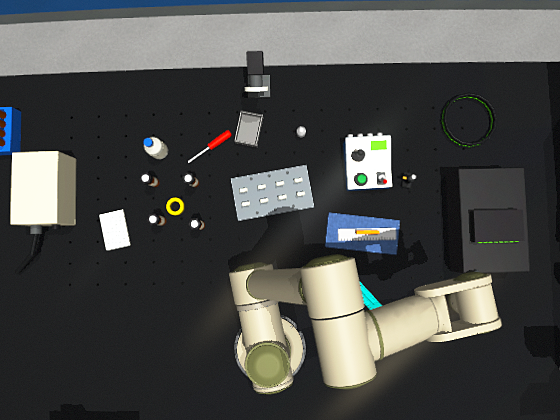

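View pics/wrist0.png

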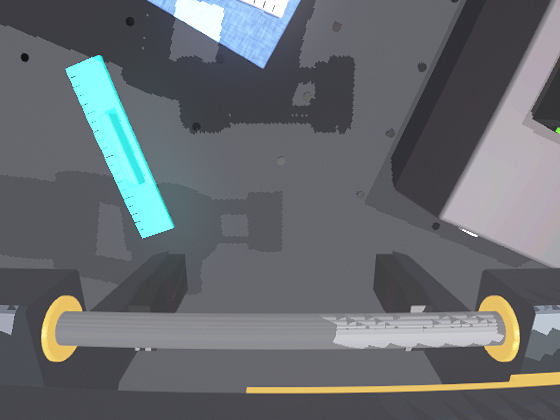

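The top view shows four vials, the tape, the cradle, the mat with a rule, a cyan look-alike and the controller. I'll write helpers and measure.

```bash
cat > h.py <<'E'
import numpy as np, cv2
from scipy.spatial.transform import Rotation as R
from bench import bot
def snap(n,tag=None):
    s=bot.get_state(); im=bot.read_camera(n)
    if tag: cv2.imwrite(f"pics/{tag}.png",im)
    return im,s
def campose(n,s=None):
    c=bot.calibration(n)
    if n=="wrist":
        T=np.eye(4); T[:3,:3]=R.from_quat(s["tcp_rot"]).as_matrix(); T[:3,3]=s["tcp_pos"]
        T=T@c["tool_from_camera"]; return c,T[:3,:3],T[:3,3]
    return c,R.from_quat(c["orientation"]).as_matrix(),np.array(c["position"])
def rays(n,px,s=None):
    c,Rm,p=campose(n,s); K=c["mtx"]; px=np.atleast_2d(np.asarray(px,float))
    d=(px-K[:2,2])/np.array([K[0,0],K[1,1]])
    u=d.copy()
    for _ in range(20): u=d/(1+c["k1"]*(u**2).sum(1,keepdims=True))
    v=np.c_[u[:,0],-u[:,1],-np.ones(len(u))]@Rm.T
    return p,v
def onplane(n,px,z,s=None):
    p,v=rays(n,px,s); return p+v*((z-p[2])/v[:,2])[:,None]
def proj(n,P,s=None):
    c,Rm,p=campose(n,s); q=(np.atleast_2d(P)-p)@Rm; u=np.c_[q[:,0],-q[:,1]]/-q[:,2:]
    u=u*(1+c["k1"]*(u**2).sum(1,keepdims=True)); return u@c["mtx"][:2,:2].T+c["mtx"][:2,2]
def tri(a,b):  # a,b=(cam,px,state)
    p1,v1=rays(a[0],a[1],a[2] if len(a)>2 else None);p2,v2=rays(b[0],b[1],b[2] if len(b)>2 else None)
    v1=v1[0]/np.linalg.norm(v1[0]);v2=v2[0]/np.linalg.norm(v2[0])
    t=np.linalg.lstsq(np.c_[v1,-v2],p2-p1,rcond=None)[0]
    A=p1+t[0]*v1;B=p2+t[1]*v2; return (A+B)/2,np.linalg.norm(A-B)
E
python3 - <<'E'
import cv2
t=cv2.imread("pics/top0.png"); s=cv2.imread("pics/scene0.png")
cv2.imwrite("pics/z1.png",cv2.resize(t[120:260,90:290],None,fx=4,fy=4,interpolation=cv2.INTER_CUBIC))
cv2.imwrite("pics/z2.png",cv2.resize(t[110:310,220:420],None,fx=3,fy=3,interpolation=cv2.INTER_CUBIC))
cv2.imwrite("pics/z3.png",cv2.resize(s[170:290,90:350],None,fx=3,fy=3,interpolation=cv2.INTER_CUBIC))
E
```

```text
(no output)
```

View pics/z1.png

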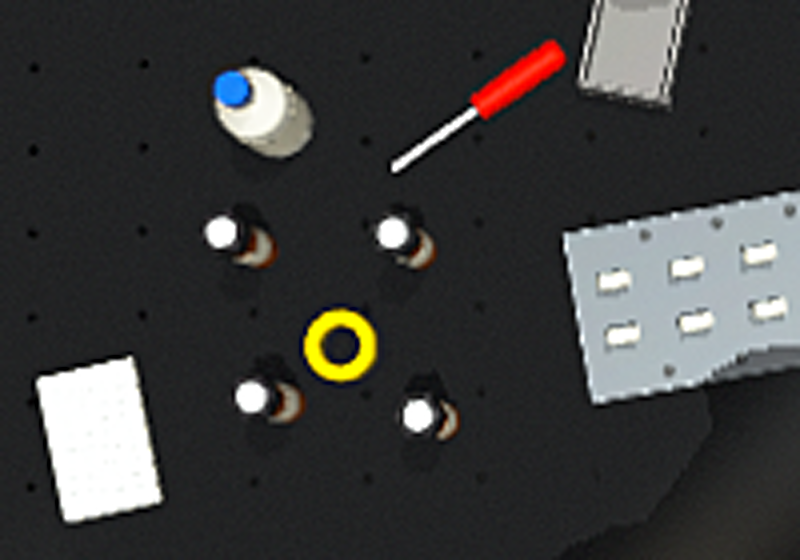

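View pics/z2.png

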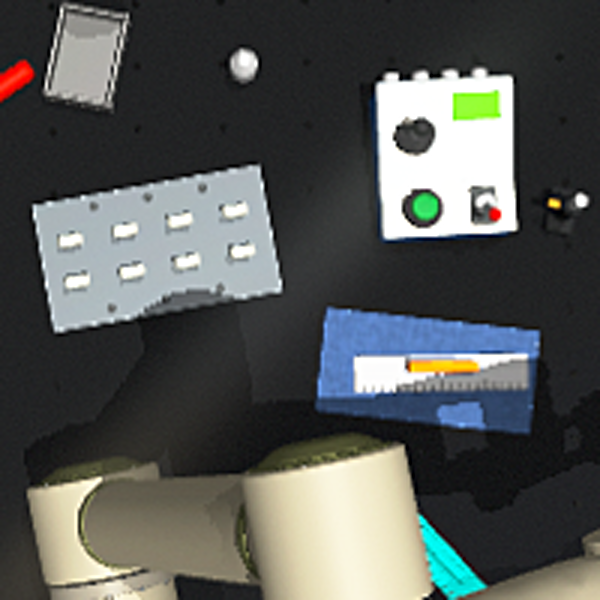

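View pics/z3.png

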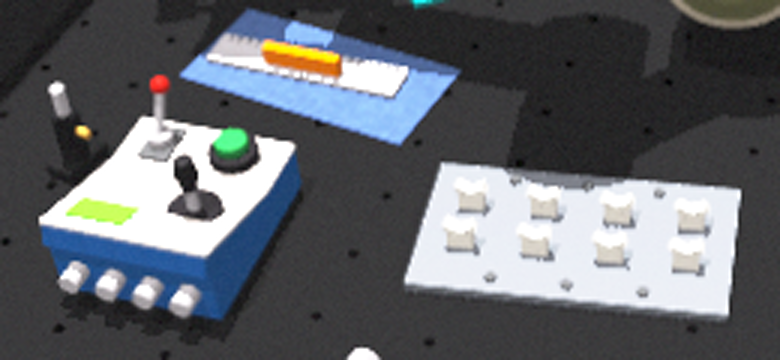

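Run:
```python
from h import *
t=cv2.imread("pics/top0.png")
hsv=cv2.cvtColor(t,cv2.COLOR_BGR2HSV)
# caps
m=((hsv[...,2]>190)&(hsv[...,1]<40)).astype(np.uint8)
n,l,st,c=cv2.connectedComponentsWithStats(m)
for i in range(1,n):
    if st[i,4]>15 and 90<c[i][0]<420 and 100<c[i][1]<260: print("white",c[i].round(1),st[i],onplane("top",c[i],.11).round(4),onplane("top",c[i],.036).round(4))
# cradle
b=t.astype(int)
m=((hsv[...,0]>90)&(hsv[...,0]<115)&(hsv[...,1]>15)&(hsv[...,1]<70)&(hsv[...,2]>90)).astype(np.uint8)
m=cv2.morphologyEx(m,cv2.MORPH_CLOSE,np.ones((9,9)))
cs=sorted(cv2.findContours(m[130:240,210:330],0,1)[0],key=cv2.contourArea)[-1].reshape(-1,2)+[210,130]
r=cv2.minAreaRect(cs.astype(np.float32)); bx=cv2.boxPoints(r); P=onplane("top",bx,.01); print("cradle",r,P.round(4),P.mean(0))
# mat
m=((hsv[...,0]>100)&(hsv[...,0]<120)&(hsv[...,1]>120)&(hsv[...,2]>40)).astype(np.uint8)
m[:205]=0;m[260:]=0
m=cv2.morphologyEx(m,cv2.MORPH_CLOSE,np.ones((15,15)))
cs=sorted(cv2.findContours(m,0,1)[0],key=cv2.contourArea)[-1]
r=cv2.minAreaRect(cs); bx=cv2.boxPoints(r); P=onplane("top",bx,.003); print("mat",r,P.round(4),P.mean(0))
for nm,lo,hi,z in [("orange",(10,150,150),(22,255,255),.029),("green",(55,120,60),(75,255,255),.06),("red",(0,150,120),(6,255,255),.1025),("yellow",(25,150,150),(32,255,255),.019)]:
    m=cv2.inRange(hsv,lo,hi)
    n,l,st,c=cv2.connectedComponentsWithStats(m)
    for i in range(1,n):
        if st[i,4]>6: 
            rr=cv2.minAreaRect(np.argwhere(l==i)[:,::-1].astype(np.float32))
            print(nm,c[i].round(1),st[i,4],onplane("top",c[i],z).round(4),rr)
```

```text
white [301.7 130.7] [299 127   7   8  43] [[ 0.7275 -0.1244  0.11  ]] [[ 0.7468 -0.1275  0.036 ]]
white [368.4 160.8] [ 346  133   46   57 1839] [[ 0.622  -0.3397  0.11  ]] [[ 0.6358 -0.3541  0.036 ]]
white [154.  146.6] [144 137  18  18 157] [[0.6882 0.3641 0.11  ]] [[0.7054 0.3865 0.036 ]]
white [198.1 154.3] [188 147  21  16  45] [[0.6583 0.2179 0.11  ]] [[0.6739 0.2326 0.036 ]]
white [279.4 194.7] [ 231  166   83   54 1619] [[ 0.5179 -0.0464  0.11  ]] [[ 0.5262 -0.0454  0.036 ]]
white [145.  177.6] [142 174   7   8  41] [[0.5859 0.3943 0.11  ]] [[0.5978 0.4183 0.036 ]]
white [187.7 178. ] [185 175   7   7  40] [[0.5807 0.2528 0.11  ]] [[0.5922 0.2694 0.036 ]]
white [243.6 189.4] [240 187   9   6  32] [[0.5382 0.0701 0.11  ]] [[0.5476 0.0771 0.036 ]]
white [245.3 202.2] [241 199   9   7  42] [[0.4963 0.0652 0.11  ]] [[0.5034 0.0719 0.036 ]]
white [114.1 229.4] [ 99 209  31  41 897] [[0.4178 0.4972 0.11  ]] [[0.4208 0.5266 0.036 ]]
white [152.2 218.9] [149 216   7   7  42] [[0.4492 0.3708 0.11  ]] [[0.4539 0.3935 0.036 ]]
white [194.  223.4] [191 220   7   8  41] [[0.4312 0.2334 0.
[... 970 characters left out ...]
range [371. 233.] 17 [[ 0.3879 -0.355   0.029 ]] ((371.0, 233.0), (16.0, 0.0), 180.0)
green [361.3 178.4] 68 [[ 0.5721 -0.323   0.06  ]] ((361.5000305175781, 178.50001525878906), (8.485280990600586, 8.485280990600586), 45.0)
red [219.3 139.2] 191 [[0.7084 0.1482 0.1025]] ((219.2027130126953, 139.28378295898438), (7.672344207763672, 25.574481964111328), 54.462318420410156)
red [384.5 181.1] 15 [[ 0.555  -0.3913  0.1025]] ((384.5, 181.0), (4.0, 3.0), 90.0)
yellow [174.6 205.9] 171 [[0.4983 0.3196 0.019 ]] ((174.5, 205.5), (17.0, 17.0), 90.0)
yellow [370.9 231.6] 16 [[ 0.393  -0.3569  0.019 ]] ((370.9846496582031, 231.62310791015625), (14.015924453735352, 0.9922778010368347), 7.125016689300537)
```

```bash
cat >> h.py <<'E'
def Rdown(yaw):
    x=np.array([np.cos(yaw),np.sin(yaw),0]);z=np.array([0,0,-1.]);return np.c_[x,np.cross(z,x),z]
def Rpick(al,be):
    t=np.array([np.cos(al),np.sin(al),0]);z=np.cos(be)*t+np.array([0,0,-np.sin(be)])
    x=np.array([np.sin(al),-np.cos(al),0]);return np.c_[x,np.cross(z,x),z]
def Rplace(ps,be): # ps = cap direction azimuth
    c=np.array([np.cos(ps),np.sin(ps),0]);z=-np.sin(be)*c+np.array([0,0,-np.cos(be)])
    y=-np.cos(be)*c+np.array([0,0,np.sin(be)]);return np.c_[np.cross(y,z),y,z]
def rel(p,Rm,base=None):
    """shift mm, rotvec deg from base (pos,R) or current measured"""
    if base is None:
        s=bot.get_state();base=(s["tcp_pos"],R.from_quat(s["tcp_rot"]).as_matrix())
    d=base[1].T@(np.asarray(p)-base[0])*1000
    w=R.from_matrix(base[1].T@Rm).as_rotvec(degrees=True)
    return d.round(1),w.round(2)
def show():
    s=bot.get_state();Rm=R.from_quat(s["tcp_rot"]).as_matrix()
    print("t",round(s["t"],2),"tcp",(s["tcp_pos"]*1000).round(1),"z",Rm[:,2].round(3),"x",Rm[:,0].round(3),"q",s["joint_positions"].round(3),"F",s["ft_force"].round(1),"w",round(s["width"]*1000,1))
E
python3 - <<'E'
from h import *
print(rel([.40,.08,.30],Rdown(0)))
E
```

```text
(array([-470.7, -400.1,  -61.1]), array([-5.000e-02,  4.000e-02, -6.749e+01]))
```

>>> {"name": "step_arm", "arguments": {"targets": [-471,-400,-61,0,0,-67.5,1,-471,-400,-61,0,0,-67.5,1,-471,-400,-61,0,0,-67.5,1,-471,-400,-61,0,0,-67.5,1,-471,-400,-61,0,0,-67.5,1,-471,-400,-61,0,0,-67.5,1,-471,-400,-61,0,0,-67.5,1,-471,-400,-61,0,0,-67.5,1,-471,-400,-61,0,0,-67.5,1,-471,-400,-61,0,0,-67.5,1,-471,-400,-61,0,0,-67.5,1,-471,-400,-61,0,0,-67.5,1,-471,-400,-61,0,0,-67.5,1,-471,-400,-61,0,0,-67.5,1,-471,-400,-61,0,0,-67.5,0.65,-471,-400,-61,0,0,-67.5,0.65], "force": 25}}

```text
t: 1.75
tcp_pos: [0.3995, 0.0793, 0.2996]
tcp_rot: [1.0, -0.001, -0.0, 0.0]
ft_force: [0.2, 0.0, 0.5]
width: 0.0741
```

Run:
```python
from h import *
show()
snap("top","top1")
print(rel([.40,.08,.30],Rpick(np.radians(80),np.radians(20))))
```

```text
t 1.75 tcp [399.5  79.3 299.6] z [-0.001 -0.    -1.   ] x [ 1.    -0.001 -0.001] q [-0.097  0.081  1.527 -0.     1.535 -0.095] F [0.2 0.  0.5] w 74.1
(array([ 0.4, -0.9, -0.4]), array([69.83,  6.06,  8.63]))
```

>>> {"name": "step_arm", "arguments": {"targets": [0,0,0,69.8,6.1,8.6,0.65,0,0,0,69.8,6.1,8.6,0.65,0,0,0,69.8,6.1,8.6,0.65,0,0,0,69.8,6.1,8.6,0.65,0,0,0,69.8,6.1,8.6,0.65]}}

```text
t: 2.3
tcp_pos: [0.4, 0.0789, 0.3004]
tcp_rot: [0.929, -0.046, 0.034, -0.364]
ft_force: [1.1, 1.1, -0.0]
width: 0.057
```

Run:
```python
from h import *
show()
```

```text
t 2.3 tcp [400.   78.9 300.4] z [ 0.096  0.674 -0.732] x [ 0.993 -0.11   0.029] q [-0.543  0.095  1.71   0.681  1.661 -0.496] F [ 1.1  1.1 -0. ] w 57.0
```

Run:
```python
from h import *
print(rel([.42,.12,.25],Rpick(np.radians(80),np.radians(20))))
```

```text
(array([13.9,  3.1, 66.6]), array([27.02,  2.16,  3.47]))
```

>>> {"name": "step_arm", "arguments": {"targets": [14,3,67,27,2.2,3.5,0.65,14,3,67,27,2.2,3.5,0.65,14,3,67,27,2.2,3.5,0.65,14,3,67,27,2.2,3.5,0.65,14,3,67,27,2.2,3.5,0.65]}}

```text
t: 2.8
tcp_pos: [0.4199, 0.1204, 0.2484]
tcp_rot: [0.818, -0.072, 0.048, -0.568]
ft_force: [-0.0, 0.3, 0.7]
width: 0.0573
```

Run:
```python
from h import *
show()
snap("scene","scene2");im,s=snap("wrist","wrist2");
print(s["t"])
```

```text
t 2.8 tcp [419.9 120.4 248.4] z [ 0.16   0.923 -0.349] x [ 0.985 -0.172 -0.004] q [-0.585  0.328  1.934  1.036  1.638 -0.781] F [-0.   0.3  0.7] w 57.3
2.85
```

View pics/scene2.png

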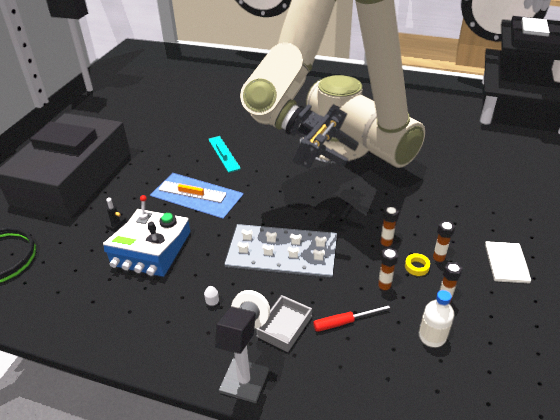

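View pics/wrist2.png

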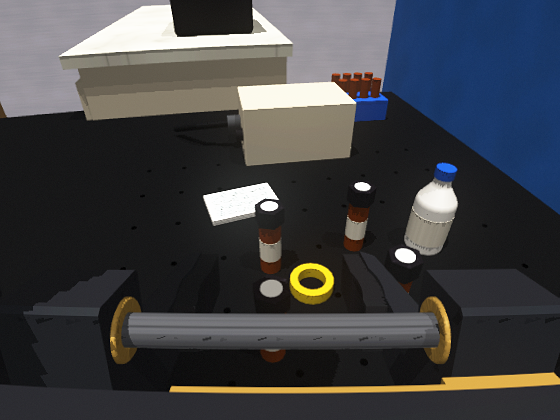

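View pics/top1.png

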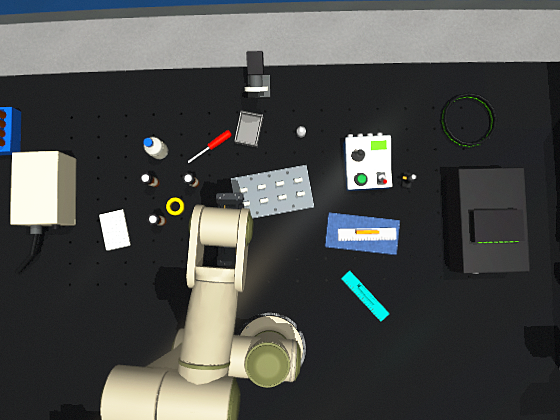

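Run:
```python
from h import *
s=bot.get_state()
w=cv2.imread("pics/wrist2.png");hsv=cv2.cvtColor(w,cv2.COLOR_BGR2HSV)
m=((hsv[...,2]>120)&(hsv[...,1]<50)).astype(np.uint8)
n,l,st,c=cv2.connectedComponentsWithStats(m)
for i in range(1,n):
    if 60<st[i,4]<400 and 160<c[i][1]<310: print(c[i].round(1),st[i],onplane("wrist",c[i],.11,s).round(4))
D=np.array([.431,.233]);Rm=Rpick(np.radians(80),np.radians(20));z=Rm[:,2]
g=np.r_[D,.06]+.019*z
print(g); print(rel(g-.1*z,Rm)); print(rel(g,Rm))
```

```text
[362.  186.1] [354 182  17   9 117] [[0.5848 0.3946 0.11  ]]
[268.7 205.6] [260 201  18  10 147] [[0.4483 0.3701 0.11  ]]
[354.5 230. ] [346 220  19  20 291] [[0.5408 0.3035 0.11  ]]
[268.3 252.1] [259 240  19  22 283] [[0.4353 0.2836 0.11  ]]
[405.1 255.1] [395 248  21  15 250] [[0.5805 0.2527 0.11  ]]
[271.  287.9] [260 280  23  17 307] [[0.4304 0.2329 0.11  ]]
[0.43410034 0.25058291 0.05350162]
(array([ -8.3, 138.6,  90.5]), array([0.54, 0.17, 0.05]))
(array([ -8. , 137.7, 190.5]), array([0.54, 0.17, 0.05]))
```

>>> {"name": "step_arm", "arguments": {"targets": [-8,138,60,0.5,0.2,0,0.65,-8,138,60,0.5,0.2,0,0.65,-8,138,60,0.5,0.2,0,0.65,-8,138,60,0.5,0.2,0,0.65,-8,138,60,0.5,0.2,0,0.65,-8,138,60,0.5,0.2,0,0.65]}}

```text
t: 3.5
tcp_pos: [0.4134, 0.1308, 0.101]
tcp_rot: [0.816, -0.07, 0.052, -0.572]
ft_force: [0.2, -0.2, 0.4]
width: 0.0574
```

Run:
```python
from h import *
show()
im,s=snap("wrist","wrist3")
D=np.array([.4305,.233]);Rm=Rpick(np.radians(80),np.radians(20));z=Rm[:,2]
g=np.r_[D,.06]+.019*z
print(rel(g,Rm))
```

```text
t 3.5 tcp [413.4 130.8 101. ] z [ 0.164  0.926 -0.341] x [ 0.985 -0.173  0.004] q [-0.574  0.672  2.094  1.079  1.386 -1.224] F [ 0.2 -0.2  0.4] w 57.4
(array([ -1. ,   3.2, 130.4]), array([-0.03, -0.08,  0.28]))
```

View pics/wrist3.png

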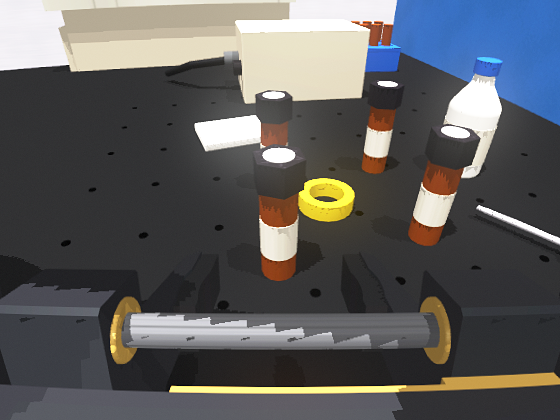

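The wrist view has the near vial centred at column 278, between the fingers. I'll advance and grip.

>>> {"name": "step_arm", "arguments": {"targets": [-1,3,45,0,0,0.3,0.65,-1,3,90,0,0,0.3,0.65,-1,3,115,0,0,0.3,0.65,-1,3,130,0,0,0.3,0.65,-1,3,130,0,0,0.3,0.65,-1,3,130,0,0,0.3,0.2,-1,3,130,0,0,0.3,0.2,-1,3,130,0,0,0.3,0.2,-1,3,130,0,0,0.3,0.2,-1,3,130,0,0,0.3,0.2]}}

```text
t: 4.55
tcp_pos: [0.4332, 0.2503, 0.0521]
tcp_rot: [0.815, -0.074, 0.049, -0.573]
ft_force: [0.9, -2.0, 3.7]
width: 0.0285
```

Run:
```python
from h import *
show()
im,s=snap("wrist","wrist4")
```

```text
t 4.55 tcp [433.2 250.3  52.1] z [ 0.164  0.927 -0.338] x [ 0.984 -0.177 -0.006] q [-0.257  0.806  2.085  1.404  1.257 -1.302] F [ 0.9 -2.   3.7] w 28.5
```

View pics/wrist4.png

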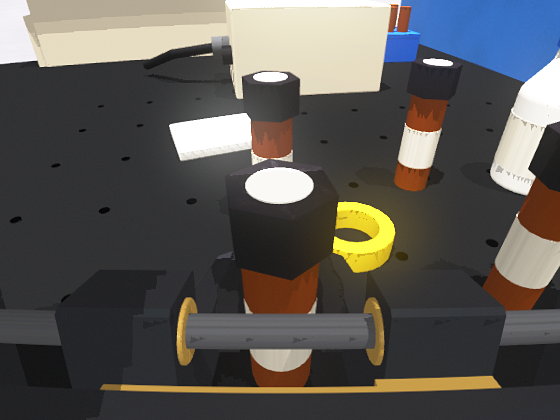

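```bash
cat >> h.py <<'E'
CR=np.array([.5382,-.0188]);YAW=np.radians(9.0)
def cr(x,y,z):
    c,s=np.cos(YAW),np.sin(YAW);return np.array([CR[0]+c*x-s*y,CR[1]+s*x+c*y,z])
def place(slot,h=.06,be=np.radians(20),dz=0,dx=0):
    Rm=Rplace(YAW+np.pi,be); return cr(.043-h+dx,slot,.047+dz)+.019*Rm[:,2],Rm
E
python3 - <<'E'
from h import *
p,Rm=place(-.096,dz=.15);print(p)
s=bot.get_state();up=s["tcp_pos"]+[0,-.02,.15]
print(rel(up,R.from_quat(s["tcp_rot"]).as_matrix()))
b=(up,R.from_quat(s["tcp_rot"]).as_matrix())
print(rel(p,Rm,b))
E
```

```text
[ 0.54284538 -0.1152609   0.17914584]
(array([   2.7, -134.5,  -69.3]), array([0., 0., 0.]))
(array([ 169. ,  129.2, -294.5]), array([ -59.54,  -49.76, -106.7 ]))
```

>>> {"name": "step_arm", "arguments": {"targets": [0,-30,-11,0,0,0,0.2,1,-70,-30,0,0,0,0.2,2,-110,-50,0,0,0,0.2,3,-135,-69,0,0,0,0.2,3,-135,-69,0,0,0,0.2]}}

```text
t: 5.1
tcp_pos: [0.4337, 0.2305, 0.2044]
tcp_rot: [0.815, -0.072, 0.051, -0.572]
ft_force: [-0.2, -0.5, -1.5]
width: 0.0284
```

Run:
```python
from h import *
show()
s=bot.get_state()
print(rel([.48,.05,.26],Rdown(np.radians(-10))))
p,Rm=place(-.096,dz=.12)
print(rel(p,Rm,(np.array([.48,.05,.26]),Rdown(np.radians(-10)))))
```

```text
t 5.1 tcp [433.7 230.5 204.4] z [ 0.166  0.926 -0.34 ] x [ 0.984 -0.176  0.   ] q [-0.307  0.42   1.997  1.244  1.395 -0.84 ] F [-0.2 -0.5 -1.5] w 28.4
(array([  77.4,    5.5, -178.3]), array([-70.11,  -0.09,  -0.13]))
(array([ 90.6, 151.8, 110.9]), array([ -13.55,   19.  , -107.74]))
```

>>> {"name": "step_arm", "arguments": {"targets": [77,5,-178,-70,0,0,0.2,77,5,-178,-70,0,0,0.2,77,5,-178,-70,0,0,0.2,77,5,-178,-70,0,0,0.2,77,5,-178,-70,0,0,0.2,77,5,-178,-70,0,0,0.2,77,5,-178,-70,0,0,0.2,77,5,-178,-70,0,0,0.2,77,5,-178,-70,0,0,0.2,77,5,-178,-70,0,0,0.2]}}

```text
t: 6.1
tcp_pos: [0.4795, 0.0521, 0.2557]
tcp_rot: [0.996, -0.087, -0.005, -0.003]
ft_force: [-0.1, -0.8, -0.8]
width: 0.0284
```

>>> {"name": "step_arm", "arguments": {"targets": [90,150,110,-13.5,19,-107.7,0.2,90,150,110,-13.5,19,-107.7,0.2,90,150,110,-13.5,19,-107.7,0.2,90,150,110,-13.5,19,-107.7,0.2,90,150,110,-13.5,19,-107.7,0.2,90,150,110,-13.5,19,-107.7,0.2,90,150,110,-13.5,19,-107.7,0.2,90,150,110,-13.5,19,-107.7,0.2,90,150,110,-13.5,19,-107.7,0.2,90,150,110,-13.5,19,-107.7,0.2,90,150,110,-13.5,19,-107.7,0.2,90,150,110,-13.5,19,-107.7,0.2,90,150,110,-13.5,19,-107.7,0.2,90,150,110,-13.5,19,-107.7,0.2,90,150,110,-13.5,19,-107.7,0.2]}}

```text
t: 7.6
tcp_pos: [0.541, -0.1128, 0.1457]
tcp_rot: [0.643, 0.746, 0.132, 0.108]
ft_force: [-1.3, 0.2, -1.2]
width: 0.0284
```

Run:
```python
from h import *
show()
p,Rm=place(-.096,dz=.0)
print(rel(p,Rm))
snap("wrist","wrist5");snap("scene","scene5")
```

```text
t 7.6 tcp [ 541.  -112.8  145.7] z [ 0.332  0.057 -0.942] x [-0.149  0.989  0.008] q [-0.521  0.369  1.669  0.288  0.856 -2.402] F [-1.3  0.2 -1.2] w 28.4
(array([ -3.6, -37.8, 110.2]), array([-0.34, -0.27, -0.58]))
```

View pics/wrist5.png

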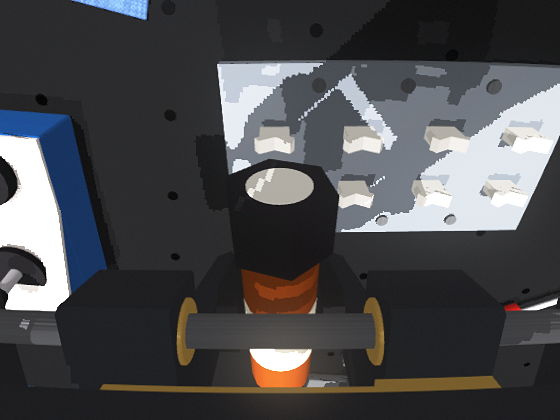

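View pics/scene5.png

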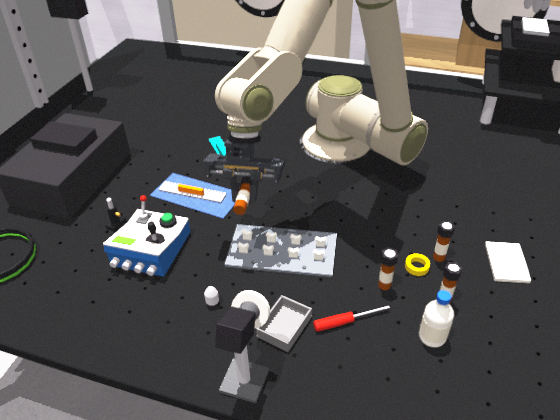

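Run:
```python
from h import *
s=bot.get_state()
w=cv2.imread("pics/wrist5.png")
print(onplane("wrist",[[219,62],[516,229]],.01,s).round(4), cr(-.075,-.135,.01),cr(.075,.135,.01))
t=cv2.imread("pics/top1.png")
cv2.imwrite("pics/z4.png",cv2.resize(t[150:270,225:405],None,fx=4,fy=4,interpolation=cv2.INTER_CUBIC))
cv2.imwrite("pics/z5.png",cv2.resize(w[40:240,200:560],None,fx=2,fy=2,interpolation=cv2.INTER_CUBIC))
```

```text
[[ 0.4839 -0.1626  0.01  ]
 [ 0.5898  0.1259  0.01  ]] [ 0.48524203 -0.16387051  0.01      ] [0.59115797 0.12627051 0.01      ]
```

View pics/z4.png

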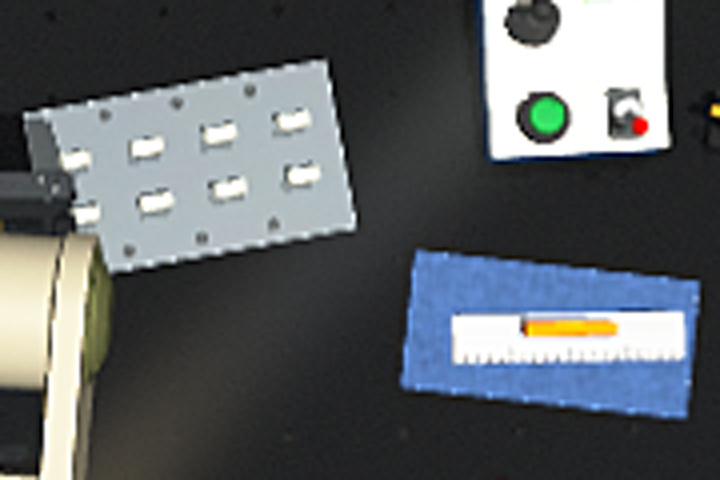

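View pics/z5.png

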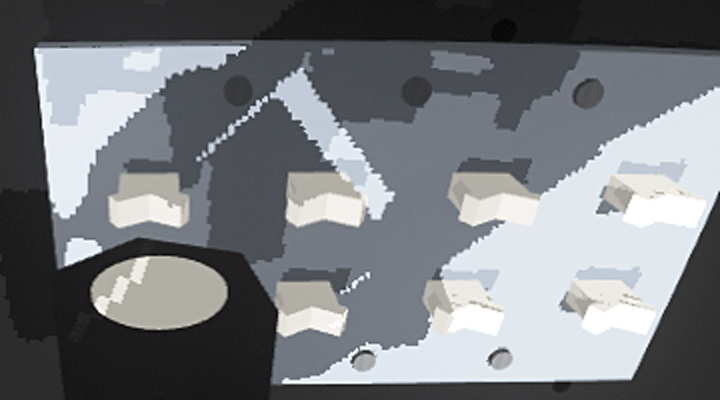

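```bash
sed -i 's/CR=np.array(\[.5382/CR=np.array([.5373/' h.py
python3 - <<'E'
from h import *
for dz in (.03,.001):
    p,Rm=place(-.096,h=.0585,dz=dz); print(rel(p,Rm))
E
```

```text
(array([ -3.6, -27.6,  82.3]), array([-0.32, -0.26, -0.44]))
(array([ -3.8, -37.4, 109.6]), array([-0.32, -0.26, -0.44]))
```

>>> {"name": "step_arm", "arguments": {"targets": [-3.6,-27.6,50,-0.3,-0.3,-0.4,0.2,-3.6,-27.6,82,-0.3,-0.3,-0.4,0.2,-3.6,-27.6,82,-0.3,-0.3,-0.4,0.2,-3.7,-31,92,-0.3,-0.3,-0.4,0.2,-3.8,-34,100,-0.3,-0.3,-0.4,0.2,-3.8,-36,106,-0.3,-0.3,-0.4,0.2,-3.8,-37.4,109.6,-0.3,-0.3,-0.4,0.2,-3.8,-37.4,109.6,-0.3,-0.3,-0.4,0.2]}}

```text
t: 8.5
tcp_pos: [0.5436, -0.1148, 0.0304]
tcp_rot: [0.639, 0.75, 0.132, 0.113]
ft_force: [0.8, -0.3, -1.5]
width: 0.0288
```

Run:
```python
from h import *
show()
snap("scene","scene6")
s=bot.get_state()
im=cv2.imread("pics/scene6.png");cv2.imwrite("pics/z6.png",cv2.resize(im[170:290,190:350],None,fx=5,fy=5,interpolation=cv2.INTER_CUBIC))
p,Rm=place(-.096,h=.0585,dz=0); print(rel(p,Rm))
```

```text
t 8.5 tcp [ 543.6 -114.8   30.4] z [ 0.338  0.053 -0.94 ] x [-0.158  0.987 -0.002] q [-0.521  0.559  1.792  0.419  0.554 -2.583] F [ 0.8 -0.3 -1.5] w 28.8
(array([-0.1, -0.8,  1.3]), array([0.01, 0.06, 0.16]))
```

View pics/z6.png

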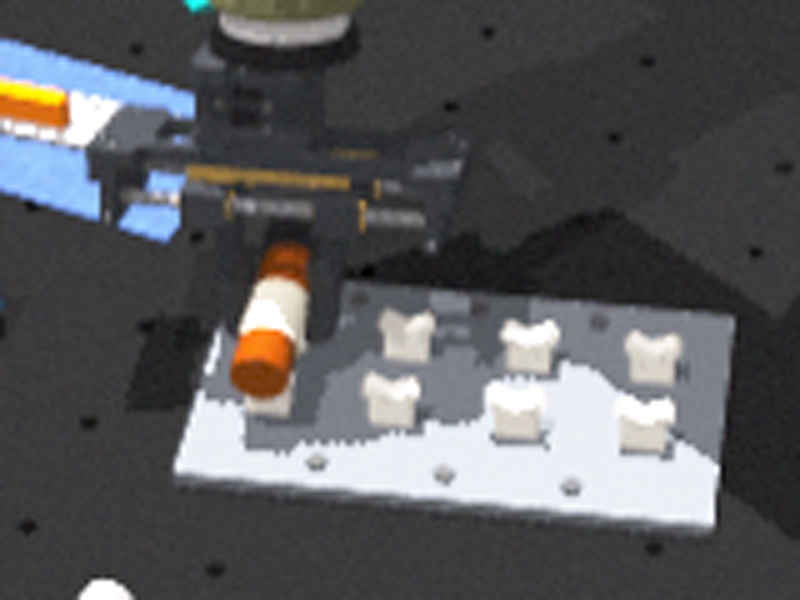

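>>> {"name": "step_arm", "arguments": {"targets": [0,-0.6,1.6,0,0,0,0.2,0,-0.6,1.6,0,0,0,0.2,0,-0.6,1.6,0,0,0,0.5,0,-0.6,1.6,0,0,0,0.5,0,-0.6,1.6,0,0,0,0.5,0,-0.6,-15,0,0,0,0.5,0,-0.6,-50,0,0,0,0.5,0,-0.6,-100,0,0,0,0.65,0,-0.6,-130,0,0,0,0.65,0,-0.6,-130,0,0,0,0.65]}}

```text
t: 9.55
tcp_pos: [0.4995, -0.1225, 0.156]
tcp_rot: [0.638, 0.749, 0.132, 0.117]
ft_force: [-0.1, -0.1, -0.4]
width: 0.0574
```

Run:
```python
from h import *
show()
im,s=snap("wrist","wrist7")
im,_=snap("scene","scene7")
cv2.imwrite("pics/z7.png",cv2.resize(im[170:290,190:350],None,fx=5,fy=5,interpolation=cv2.INTER_CUBIC))
print(rel([.48,.05,.26],Rdown(np.radians(-10))))
```

```text
t 9.55 tcp [ 499.5 -122.5  156. ] z [ 0.343  0.049 -0.938] x [-0.158  0.987 -0.006] q [-0.588  0.294  1.758  0.314  0.846 -2.499] F [-0.1 -0.1 -0.4] w 57.4
(array([172.4,  44.8, -98.6]), array([ 13.68, -18.96, 107.87]))
```

View pics/z7.png

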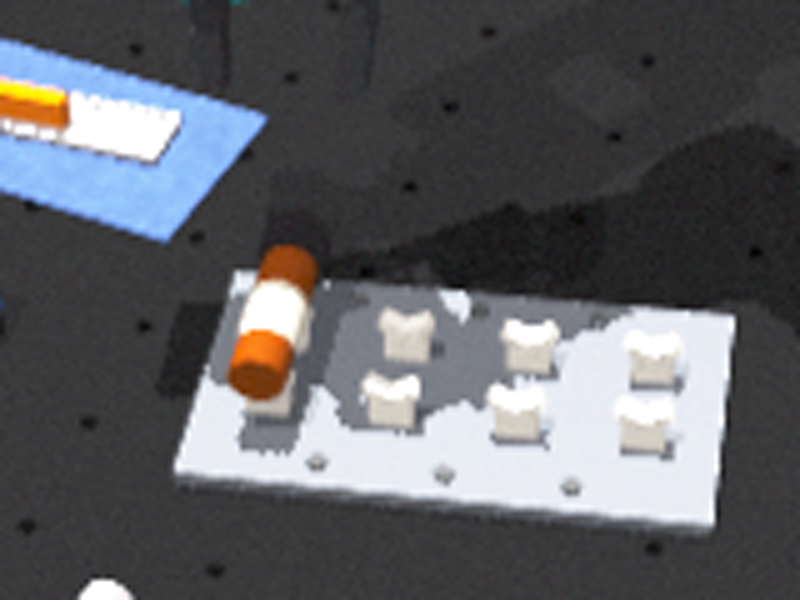

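View pics/wrist7.png

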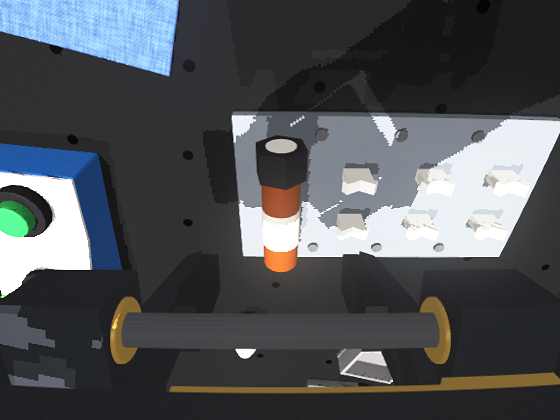

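>>> {"name": "step_arm", "arguments": {"targets": [172,45,-99,13.7,-19,107.9,0.65,172,45,-99,13.7,-19,107.9,0.65,172,45,-99,13.7,-19,107.9,0.65,172,45,-99,13.7,-19,107.9,0.65,172,45,-99,13.7,-19,107.9,0.65,172,45,-99,13.7,-19,107.9,0.65,172,45,-99,13.7,-19,107.9,0.65,172,45,-99,13.7,-19,107.9,0.65,172,45,-99,13.7,-19,107.9,0.65,172,45,-99,13.7,-19,107.9,0.65,172,45,-99,13.7,-19,107.9,0.65,172,45,-99,13.7,-19,107.9,0.65,172,45,-99,13.7,-19,107.9,0.65,172,45,-99,13.7,-19,107.9,0.65]}}

```text
t: 11.05
tcp_pos: [0.4803, 0.05, 0.2586]
tcp_rot: [0.998, -0.07, 0.0, 0.002]
ft_force: [-0.2, 0.3, -0.3]
width: 0.0575
```

```bash
cat >> h.py <<'E'
def pick(xy,al=80,back=0.,h=.06,be=20):
    Rm=Rpick(np.radians(al),np.radians(be));return np.r_[xy,h]+(.019-back)*Rm[:,2],Rm
E
python3 - <<'E'
from h import *
show()
p,Rm=pick([.5805,.2527],back=.13);q=p.copy();q[2]=.22
print(rel(q,Rm));print(rel(p,Rm,(q,Rm)))
E
```

```text
t 11.05 tcp [480.3  50.  258.6] z [ 0.    -0.004 -1.   ] x [ 0.99  -0.14   0.001] q [-1.400e-01  2.470e-01  1.437e+00 -4.000e-03  1.456e+00  1.000e-03] F [-0.2  0.3 -0.3] w 57.5
(array([  67.2, -110.6,   38.2]), array([70.21,  1.14,  1.75]))
(array([  0. , 114.7,  41.7]), array([0., 0., 0.]))
```

>>> {"name": "step_arm", "arguments": {"targets": [67,-111,38,70.2,1.1,1.8,0.65,67,-111,38,70.2,1.1,1.8,0.65,67,-111,38,70.2,1.1,1.8,0.65,67,-111,38,70.2,1.1,1.8,0.65,67,-111,38,70.2,1.1,1.8,0.65,67,-111,38,70.2,1.1,1.8,0.65,67,-111,38,70.2,1.1,1.8,0.65,67,-111,38,70.2,1.1,1.8,0.65,67,-111,38,70.2,1.1,1.8,0.65,67,-111,100,70.2,1.1,1.8,0.65,67,-111,160,70.2,1.1,1.8,0.65,67,-111,160,70.2,1.1,1.8,0.65,67,-111,160,70.2,1.1,1.8,0.65]}}

```text
t: 12.35
tcp_pos: [0.5616, 0.1504, 0.0973]
tcp_rot: [0.817, -0.07, 0.047, -0.571]
ft_force: [0.6, -0.3, 0.5]
width: 0.0572
```

Run:
```python
from h import *
show()
snap("wrist","wrist8")
p,Rm=pick([.5805,.2527])
print(rel(p,Rm))
```

```text
t 12.35 tcp [561.6 150.4  97.3] z [ 0.156  0.926 -0.345] x [ 0.986 -0.167 -0.003] q [-0.378  0.761  1.687  1.186  1.431 -0.884] F [ 0.6 -0.3  0.5] w 57.2
(array([  1. ,   1.1, 130.3]), array([0.12, 0.33, 0.14]))
```

View pics/wrist8.png

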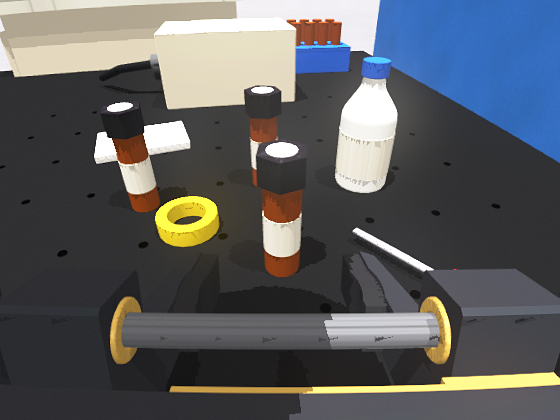

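The next vial is centred at column 281 and the driver tip (355,232) is clear. I'll approach, grip and lift.

>>> {"name": "step_arm", "arguments": {"targets": [1,1,45,0,0.3,0,0.65,1,1,90,0,0.3,0,0.65,1,1,115,0,0.3,0,0.65,1,1,130,0,0.3,0,0.65,1,1,130,0,0.3,0,0.65,1,1,130,0,0.3,0,0.2,1,1,130,0,0.3,0,0.2,1,1,130,0,0.3,0,0.2,1,1,130,0,0.3,0,0.2,1,1,130,0,0.3,0,0.2]}}

```text
t: 13.4
tcp_pos: [0.5843, 0.269, 0.0551]
tcp_rot: [0.816, -0.07, 0.053, -0.571]
ft_force: [0.2, -0.5, 1.2]
width: 0.0288
```

Run:
```python
from h import *
show()
s=bot.get_state();print("h",s["tcp_pos"][2]-.019*R.from_quat(s["tcp_rot"]).as_matrix()[2,2])
```

```text
t 13.4 tcp [584.3 269.   55.1] z [ 0.166  0.925 -0.343] x [ 0.985 -0.175  0.006] q [-0.148  0.852  1.649  1.379  1.275 -0.903] F [ 0.2 -0.5  1.2] w 28.8
h 0.061644864775193216
```

>>> {"name": "step_arm", "arguments": {"targets": [0,-30,-11,0,0,0,0.2,1,-70,-30,0,0,0,0.2,2,-110,-50,0,0,0,0.2,3,-135,-69,0,0,0,0.2,3,-135,-69,0,0,0,0.2]}}

```text
t: 13.9
tcp_pos: [0.5837, 0.25, 0.2091]
tcp_rot: [0.816, -0.068, 0.055, -0.571]
ft_force: [0.1, 0.5, -1.4]
width: 0.0292
```

Run:
```python
from h import *
show()
a=np.array([.50,.08,.26])
print(rel(a,Rdown(np.radians(-10))))
p,Rm=place(-.032,h=.0585,dz=.11)
print(rel(p,Rm,(a,Rdown(np.radians(-10)))))
```

```text
t 13.9 tcp [583.7 250.  209.1] z [ 0.168  0.924 -0.343] x [ 0.985 -0.175  0.012] q [-0.184  0.586  1.583  1.276  1.379 -0.584] F [ 0.1  0.5 -1.4] w 29.2
(array([ -52.1,   14. , -188.7]), array([-69.96,  -0.65,   0.38]))
(array([ 55.8, 124. , 120.9]), array([ -13.55,   19.  , -107.74]))
```

>>> {"name": "step_arm", "arguments": {"targets": [-52,14,-189,-70,-0.6,0.4,0.2,-52,14,-189,-70,-0.6,0.4,0.2,-52,14,-189,-70,-0.6,0.4,0.2,-52,14,-189,-70,-0.6,0.4,0.2,-52,14,-189,-70,-0.6,0.4,0.2,-52,14,-189,-70,-0.6,0.4,0.2,-52,14,-189,-70,-0.6,0.4,0.2,-52,14,-189,-70,-0.6,0.4,0.2,-52,14,-189,-70,-0.6,0.4,0.2,-52,14,-189,-70,-0.6,0.4,0.2]}}

```text
t: 14.9
tcp_pos: [0.4995, 0.0813, 0.2556]
tcp_rot: [0.996, -0.086, -0.005, -0.001]
ft_force: [-0.1, 0.4, -0.0]
width: 0.0289
```

>>> {"name": "step_arm", "arguments": {"targets": [56,124,110,-13.5,19,-107.7,0.2,56,124,110,-13.5,19,-107.7,0.2,56,124,110,-13.5,19,-107.7,0.2,56,124,110,-13.5,19,-107.7,0.2,56,124,110,-13.5,19,-107.7,0.2,56,124,110,-13.5,19,-107.7,0.2,56,124,110,-13.5,19,-107.7,0.2,56,124,110,-13.5,19,-107.7,0.2,56,124,110,-13.5,19,-107.7,0.2,56,124,110,-13.5,19,-107.7,0.2,56,124,110,-13.5,19,-107.7,0.2,56,124,110,-13.5,19,-107.7,0.2,56,124,110,-13.5,19,-107.7,0.2,56,124,110,-13.5,19,-107.7,0.2,56,124,110,-13.5,19,-107.7,0.2]}}

```text
t: 16.4
tcp_pos: [0.5323, -0.0523, 0.1461]
tcp_rot: [0.642, 0.747, 0.13, 0.109]
ft_force: [-0.1, -0.2, -0.7]
width: 0.0289
```

Run:
```python
from h import *
show()
snap("wrist","wrist9")
for dz in (.03,.0005):
    p,Rm=place(-.032,h=.0616,dz=dz); print(rel(p,Rm))
```

```text
t 16.4 tcp [532.3 -52.3 146.1] z [ 0.331  0.054 -0.942] x [-0.151  0.989  0.004] q [-0.407  0.336  1.722  0.252  0.808 -2.278] F [-0.1 -0.2 -0.7] w 28.9
(array([ -0.3, -31.2,  81.3]), array([-0.42, -0.1 , -0.33]))
(array([ -0.4, -41.1, 109.1]), array([-0.42, -0.1 , -0.33]))
```

View pics/wrist9.png

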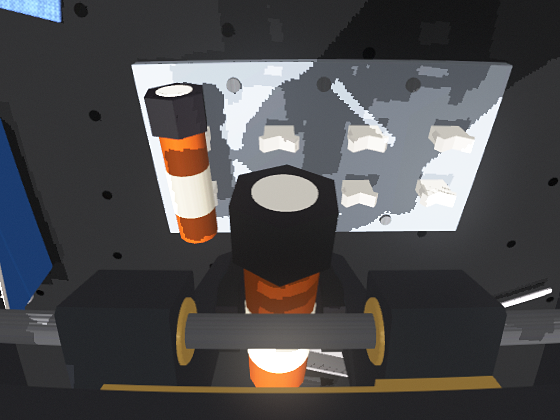

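>>> {"name": "step_arm", "arguments": {"targets": [-0.3,-31,50,-0.4,-0.1,-0.3,0.2,-0.3,-31,81,-0.4,-0.1,-0.3,0.2,-0.3,-31,81,-0.4,-0.1,-0.3,0.2,-0.3,-35,92,-0.4,-0.1,-0.3,0.2,-0.4,-38,100,-0.4,-0.1,-0.3,0.2,-0.4,-40,106,-0.4,-0.1,-0.3,0.2,-0.4,-41.3,110,-0.4,-0.1,-0.3,0.2,-0.4,-41.3,110,-0.4,-0.1,-0.3,0.2]}}

```text
t: 17.25
tcp_pos: [0.5315, -0.0524, 0.0299]
tcp_rot: [0.638, 0.75, 0.132, 0.114]
ft_force: [0.1, -2.9, 2.2]
width: 0.0289
```

Run:
```python
from h import *
show()
p,Rm=place(-.032,h=.0616,dz=0); print(rel(p,Rm))
```

```text
t 17.25 tcp [531.5 -52.4  29.9] z [ 0.34   0.052 -0.939] x [-0.16   0.987 -0.003] q [-0.409  0.534  1.862  0.409  0.479 -2.48 ] F [ 0.1 -2.9  2.2] w 28.9
(array([ 0.3, -1.3,  0.3]), array([0.13, 0.09, 0.24]))
```

Contact is light. I'll release and retreat, then go to the waypoint.

>>> {"name": "step_arm", "arguments": {"targets": [0,-0.6,0.5,0,0,0,0.2,0,-0.6,0.5,0,0,0,0.5,0,-0.6,0.5,0,0,0,0.5,0,-0.6,0.5,0,0,0,0.5,0,-0.6,-15,0,0,0,0.5,0,-0.6,-50,0,0,0,0.5,0,-0.6,-100,0,0,0,0.65,0,-0.6,-130,0,0,0,0.65,0,-0.6,-130,0,0,0,0.65]}}

```text
t: 18.15
tcp_pos: [0.4866, -0.0594, 0.1544]
tcp_rot: [0.638, 0.75, 0.133, 0.116]
ft_force: [0.6, 0.1, -0.5]
width: 0.0574
```

Run:
```python
from h import *
show()
im,s=snap("wrist","wrist10")
im,_=snap("scene","scene10")
cv2.imwrite("pics/z10.png",cv2.resize(im[150:290,150:350],None,fx=4,fy=4,interpolation=cv2.INTER_CUBIC))
print(rel([.45,.05,.26],Rdown(np.radians(-10))))
```

```text
t 18.15 tcp [486.6 -59.4 154.4] z [ 0.343  0.051 -0.938] x [-0.16   0.987 -0.005] q [-0.471  0.252  1.829  0.287  0.788 -2.379] F [ 0.6  0.1 -0.5] w 57.4
(array([ 113.1,   20.2, -108.9]), array([ 13.65, -19.01, 107.96]))
```

View pics/z10.png

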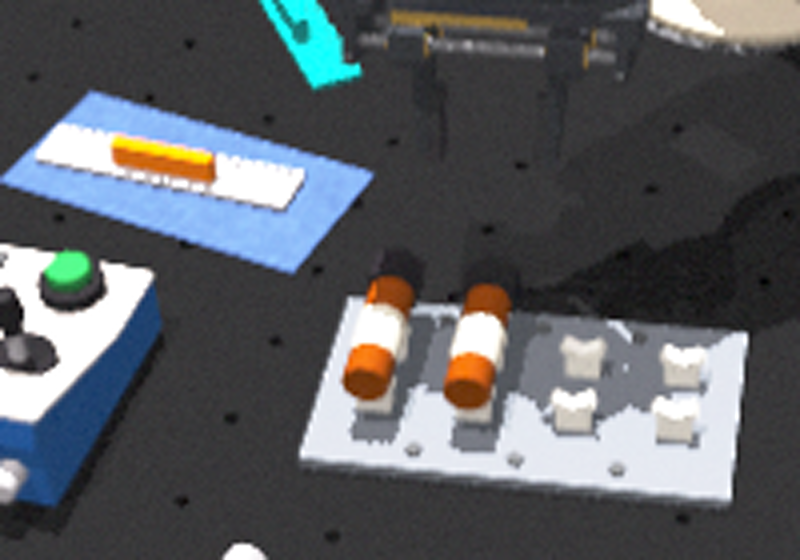

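>>> {"name": "step_arm", "arguments": {"targets": [113,20,-109,13.7,-19,108,0.65,113,20,-109,13.7,-19,108,0.65,113,20,-109,13.7,-19,108,0.65,113,20,-109,13.7,-19,108,0.65,113,20,-109,13.7,-19,108,0.65,113,20,-109,13.7,-19,108,0.65,113,20,-109,13.7,-19,108,0.65,113,20,-109,13.7,-19,108,0.65,113,20,-109,13.7,-19,108,0.65,113,20,-109,13.7,-19,108,0.65,113,20,-109,13.7,-19,108,0.65,113,20,-109,13.7,-19,108,0.65,113,20,-109,13.7,-19,108,0.65,113,20,-109,13.7,-19,108,0.65]}}

```text
t: 19.65
tcp_pos: [0.45, 0.0501, 0.2582]
tcp_rot: [0.996, -0.09, -0.003, -0.001]
ft_force: [0.9, -0.2, 0.4]
width: 0.0571
```

Run:
```python
from h import *
show()
p,Rm=pick([.4488,.3705],back=.13);q=p.copy();q[2]=.22
print(p,rel(q,Rm));print(rel(p,Rm,(q,Rm)))
```

```text
t 19.65 tcp [450.   50.1 258.2] z [-0.006  0.003 -1.   ] x [ 0.984 -0.179 -0.006] q [-0.153  0.196  1.508  0.002  1.443  0.027] F [ 0.9 -0.2  0.4] w 57.1
[0.43068747 0.26777876 0.09796424] (array([ -57.8, -210.6,   38.8]), array([69.91,  0.1 , -0.48]))
(array([  0. , 114.7,  41.7]), array([0., 0., 0.]))
```

>>> {"name": "step_arm", "arguments": {"targets": [-58,-211,39,70,0.1,-0.5,0.65,-58,-211,39,70,0.1,-0.5,0.65,-58,-211,39,70,0.1,-0.5,0.65,-58,-211,39,70,0.1,-0.5,0.65,-58,-211,39,70,0.1,-0.5,0.65,-58,-211,39,70,0.1,-0.5,0.65,-58,-211,39,70,0.1,-0.5,0.65,-58,-211,39,70,0.1,-0.5,0.65,-58,-211,39,70,0.1,-0.5,0.65,-58,-211,39,70,0.1,-0.5,0.65,-58,-211,100,70,0.1,-0.5,0.65,-58,-211,160,70,0.1,-0.5,0.65,-58,-211,160,70,0.1,-0.5,0.65,-58,-211,160,70,0.1,-0.5,0.65]}}

```text
t: 21.05
tcp_pos: [0.429, 0.2683, 0.0984]
tcp_rot: [0.817, -0.068, 0.048, -0.571]
ft_force: [0.1, -0.7, -0.7]
width: 0.0571
```

Run:
```python
from h import *
show()
snap("wrist","wrist11")
p,Rm=pick([.4488,.3705])
print(rel(p,Rm))
```

```text
t 21.05 tcp [429.  268.3  98.4] z [ 0.156  0.926 -0.344] x [ 0.986 -0.166  0.001] q [-0.211  0.679  2.077  1.394  1.263 -1.166] F [ 0.1 -0.7 -0.7] w 57.1
(array([  2.3,   1.9, 130.4]), array([0.05, 0.34, 0.3 ]))
```

View pics/wrist11.png

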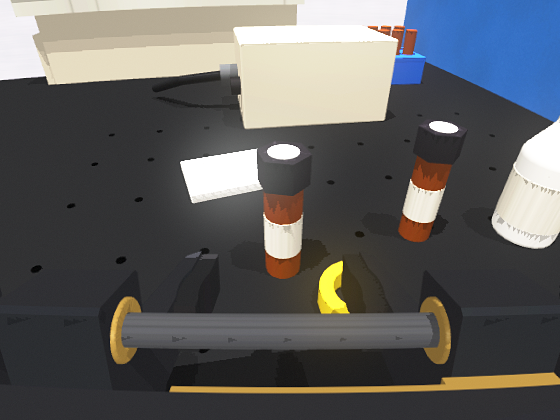

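>>> {"name": "step_arm", "arguments": {"targets": [2,2,45,0,0.3,0.3,0.65,2,2,90,0,0.3,0.3,0.65,2,2,115,0,0.3,0.3,0.65,2,2,130,0,0.3,0.3,0.65,2,2,130,0,0.3,0.3,0.65,2,2,130,0,0.3,0.3,0.2,2,2,130,0,0.3,0.3,0.2,2,2,130,0,0.3,0.3,0.2,2,2,130,0,0.3,0.3,0.2,2,2,130,0,0.3,0.3,0.2]}}

```text
t: 22.1
tcp_pos: [0.4523, 0.3869, 0.0544]
tcp_rot: [0.816, -0.072, 0.051, -0.572]
ft_force: [0.7, -0.5, 2.9]
width: 0.0287
```

Run:
```python
from h import *
show()
s=bot.get_state();print("h",s["tcp_pos"][2]-.019*R.from_quat(s["tcp_rot"]).as_matrix()[2,2])
```

```text
t 22.1 tcp [452.3 386.9  54.4] z [ 0.166  0.925 -0.341] x [ 0.984 -0.176  0.002] q [ 0.091  0.802  1.952  1.683  1.149 -1.163] F [ 0.7 -0.5  2.9] w 28.7
h 0.060892933308707056
```

>>> {"name": "step_arm", "arguments": {"targets": [0,-30,-11,0,0,0,0.2,1,-70,-30,0,0,0,0.2,2,-110,-50,0,0,0,0.2,3,-135,-69,0,0,0,0.2,3,-135,-69,0,0,0,0.2]}}

```text
t: 22.6
tcp_pos: [0.4519, 0.3676, 0.2078]
tcp_rot: [0.816, -0.07, 0.054, -0.572]
ft_force: [0.6, 0.5, -1.0]
width: 0.0287
```

Run:
```python
from h import *
show()
a=np.array([.48,.10,.26])
print(rel(a,Rdown(np.radians(-10))))
p,Rm=place(.032,h=.06,dz=.11)
print(rel(p,Rm,(a,Rdown(np.radians(-10)))))
```

```text
t 22.6 tcp [451.9 367.6 207.8] z [ 0.168  0.925 -0.34 ] x [ 0.984 -0.176  0.008] q [ 0.045  0.458  1.889  1.467  1.173 -0.723] F [ 0.6  0.5 -1. ] w 28.7
(array([  75.2,   39.3, -260.7]), array([-70.13,  -0.47,   0.16]))
(array([ 56.7,  80.2, 120.9]), array([ -13.55,   19.  , -107.74]))
```

>>> {"name": "step_arm", "arguments": {"targets": [75,39,-261,-70,-0.5,0.2,0.2,75,39,-261,-70,-0.5,0.2,0.2,75,39,-261,-70,-0.5,0.2,0.2,75,39,-261,-70,-0.5,0.2,0.2,75,39,-261,-70,-0.5,0.2,0.2,75,39,-261,-70,-0.5,0.2,0.2,75,39,-261,-70,-0.5,0.2,0.2,75,39,-261,-70,-0.5,0.2,0.2,75,39,-261,-70,-0.5,0.2,0.2,75,39,-261,-70,-0.5,0.2,0.2,75,39,-261,-70,-0.5,0.2,0.2]}}

```text
t: 23.7
tcp_pos: [0.4796, 0.1007, 0.2558]
tcp_rot: [0.996, -0.086, -0.005, -0.001]
ft_force: [0.2, -0.9, -1.2]
width: 0.0288
```

>>> {"name": "step_arm", "arguments": {"targets": [57,80,110,-13.5,19,-107.7,0.2,57,80,110,-13.5,19,-107.7,0.2,57,80,110,-13.5,19,-107.7,0.2,57,80,110,-13.5,19,-107.7,0.2,57,80,110,-13.5,19,-107.7,0.2,57,80,110,-13.5,19,-107.7,0.2,57,80,110,-13.5,19,-107.7,0.2,57,80,110,-13.5,19,-107.7,0.2,57,80,110,-13.5,19,-107.7,0.2,57,80,110,-13.5,19,-107.7,0.2,57,80,110,-13.5,19,-107.7,0.2,57,80,110,-13.5,19,-107.7,0.2,57,80,110,-13.5,19,-107.7,0.2,57,80,110,-13.5,19,-107.7,0.2,57,80,110,-13.5,19,-107.7,0.2]}}

```text
t: 25.2
tcp_pos: [0.5212, 0.0115, 0.1463]
tcp_rot: [0.642, 0.748, 0.131, 0.109]
ft_force: [-0.1, -0.2, -2.0]
width: 0.0287
```

Run:
```python
from h import *
show()
snap("wrist","wrist12")
for dz in (.03,.0):
    p,Rm=place(.032,h=.0609,dz=dz); print(rel(p,Rm))
```

```text
t 25.2 tcp [521.2  11.5 146.3] z [ 0.33   0.056 -0.942] x [-0.152  0.988  0.005] q [-0.277  0.312  1.762  0.208  0.768 -2.127] F [-0.1 -0.2 -2. ] w 28.7
(array([ -1. , -29.6,  82. ]), array([-0.42, -0.19, -0.3 ]))
(array([ -1.2, -39.7, 110.3]), array([-0.42, -0.19, -0.3 ]))
```

View pics/wrist12.png

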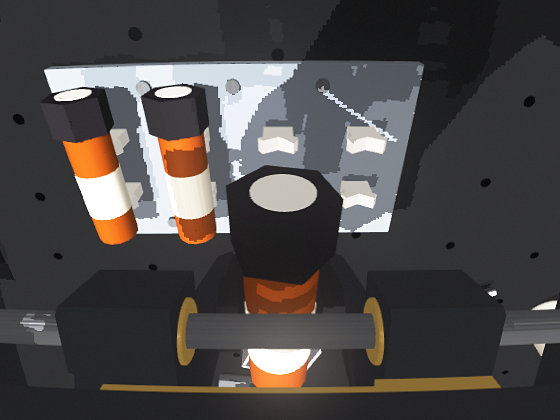

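>>> {"name": "step_arm", "arguments": {"targets": [-1,-30,50,-0.4,-0.2,-0.3,0.2,-1,-30,82,-0.4,-0.2,-0.3,0.2,-1,-30,82,-0.4,-0.2,-0.3,0.2,-1,-33,92,-0.4,-0.2,-0.3,0.2,-1.1,-36,100,-0.4,-0.2,-0.3,0.2,-1.2,-38,106,-0.4,-0.2,-0.3,0.2,-1.2,-40,111,-0.4,-0.2,-0.3,0.2,-1.2,-40,111,-0.4,-0.2,-0.3,0.2]}}

```text
t: 26.05
tcp_pos: [0.5217, 0.0108, 0.029]
tcp_rot: [0.638, 0.75, 0.132, 0.114]
ft_force: [0.8, -1.0, -1.3]
width: 0.0285
```

Run:
```python
from h import *
show()
p,Rm=place(.032,h=.0609,dz=0); print(rel(p,Rm))
```

```text
t 26.05 tcp [521.7  10.8  29. ] z [ 0.34   0.053 -0.939] x [-0.16   0.987 -0.002] q [-0.278  0.521  1.903  0.36   0.42  -2.317] F [ 0.8 -1.  -1.3] w 28.5
(array([ 0.3, -0.6, -0.4]), array([0.12, 0.06, 0.23]))
```

>>> {"name": "step_arm", "arguments": {"targets": [0,-0.6,0.5,0,0,0,0.2,0,-0.6,0.5,0,0,0,0.5,0,-0.6,0.5,0,0,0,0.5,0,-0.6,0.5,0,0,0,0.5,0,-0.6,-15,0,0,0,0.5,0,-0.6,-50,0,0,0,0.5,0,-0.6,-100,0,0,0,0.65,0,-0.6,-130,0,0,0,0.65,0,-0.6,-130,0,0,0,0.65]}}

```text
t: 26.95
tcp_pos: [0.4769, 0.0039, 0.1539]
tcp_rot: [0.638, 0.75, 0.133, 0.116]
ft_force: [0.3, 0.1, -0.5]
width: 0.057
```

Run:
```python
from h import *
show()
im,s=snap("wrist","wrist13")
print(rel([.48,.10,.26],Rdown(np.radians(-10))))
```

```text
t 26.95 tcp [476.9   3.9 153.9] z [ 0.344  0.052 -0.938] x [-0.16   0.987 -0.004] q [-0.328  0.227  1.869  0.239  0.742 -2.212] F [ 0.3  0.1 -0.5] w 57.0
(array([ 93.9,  54.8, -95.3]), array([ 13.81, -19.11, 107.95]))
```

View pics/wrist13.png

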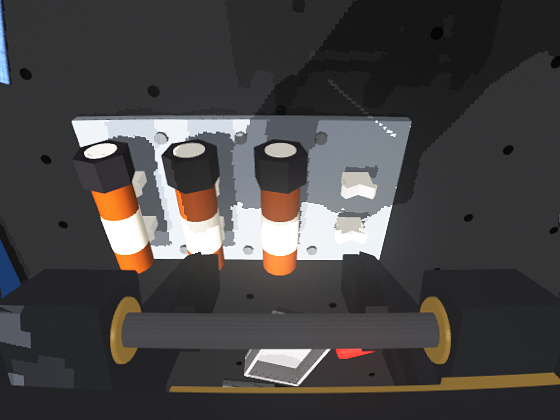

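>>> {"name": "step_arm", "arguments": {"targets": [94,55,-95,13.8,-19.1,108,0.65,94,55,-95,13.8,-19.1,108,0.65,94,55,-95,13.8,-19.1,108,0.65,94,55,-95,13.8,-19.1,108,0.65,94,55,-95,13.8,-19.1,108,0.65,94,55,-95,13.8,-19.1,108,0.65,94,55,-95,13.8,-19.1,108,0.65,94,55,-95,13.8,-19.1,108,0.65,94,55,-95,13.8,-19.1,108,0.65,94,55,-95,13.8,-19.1,108,0.65,94,55,-95,13.8,-19.1,108,0.65,94,55,-95,13.8,-19.1,108,0.65,94,55,-95,13.8,-19.1,108,0.65,94,55,-95,13.8,-19.1,108,0.65]}}

```text
t: 28.4
tcp_pos: [0.4806, 0.1005, 0.2566]
tcp_rot: [0.996, -0.09, -0.004, -0.001]
ft_force: [0.8, -0.0, 0.5]
width: 0.0572
```

Run:
```python
from h import *
show()
p,Rm=pick([.585,.3943],back=.13);q=p.copy();q[2]=.22
print(p,rel(q,Rm));print(rel(p,Rm,(q,Rm)))
```

```text
t 28.4 tcp [480.6 100.5 256.6] z [-0.007  0.002 -1.   ] x [ 0.984 -0.179 -0.008] q [-0.037  0.266  1.417  0.002  1.466  0.143] F [ 0.8 -0.   0.5] w 57.2
[0.56688747 0.29157876 0.09796424] (array([  50.8, -203.4,   36.4]), array([69.93,  0.17, -0.56]))
(array([  0. , 114.7,  41.7]), array([0., 0., 0.]))
```

>>> {"name": "step_arm", "arguments": {"targets": [51,-203,36,70,0.2,-0.5,0.65,51,-203,36,70,0.2,-0.5,0.65,51,-203,36,70,0.2,-0.5,0.65,51,-203,36,70,0.2,-0.5,0.65,51,-203,36,70,0.2,-0.5,0.65,51,-203,36,70,0.2,-0.5,0.65,51,-203,36,70,0.2,-0.5,0.65,51,-203,36,70,0.2,-0.5,0.65,51,-203,36,70,0.2,-0.5,0.65,51,-203,36,70,0.2,-0.5,0.65,51,-203,100,70,0.2,-0.5,0.65,51,-203,158,70,0.2,-0.5,0.65,51,-203,158,70,0.2,-0.5,0.65,51,-203,158,70,0.2,-0.5,0.65]}}

```text
t: 29.8
tcp_pos: [0.5651, 0.2921, 0.0981]
tcp_rot: [0.817, -0.069, 0.048, -0.571]
ft_force: [0.9, 1.0, 0.7]
width: 0.0573
```

Run:
```python
from h import *
show()
snap("wrist","wrist14")
p,Rm=pick([.585,.3943])
print(rel(p,Rm))
```

```text
t 29.8 tcp [565.1 292.1  98.1] z [ 0.157  0.926 -0.344] x [ 0.986 -0.168  0.   ] q [-0.109  0.76   1.685  1.383  1.266 -0.835] F [0.9 1.  0.7] w 57.3
(array([  1.9,   2.1, 130.6]), array([0.07, 0.26, 0.29]))
```

View pics/wrist14.png

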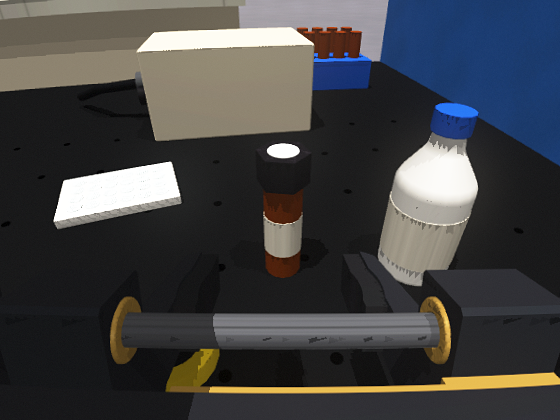

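Run:
```python
from h import *
t=cv2.imread("pics/top1.png");hsv=cv2.cvtColor(t,cv2.COLOR_BGR2HSV)
m=cv2.inRange(hsv,(100,150,100),(120,255,255))[130:155,135:165];ys,xs=np.nonzero(m);c=[xs.mean()+135,ys.mean()+130];print(c,onplane("top",c,.14))
s=bot.get_state();print(onplane("wrist",[[455,110]],.14,s))
p,Rm=pick([.585,.3943])
# body front-right corner
for sx in (-1,1): print(p+Rm@[sx*.0935,0,-.064])
```

```text
[np.float64(147.28333333333333), np.float64(141.6)] [[0.69849749 0.37715235 0.14      ]]
[[0.70037744 0.38089738 0.14      ]]
[0.48557756 0.36889236 0.07539091]
[0.66973661 0.33642015 0.07539091]
```

>>> {"name": "step_arm", "arguments": {"targets": [2,2,45,0,0.3,0.3,0.65,2,2,90,0,0.3,0.3,0.65,2,2,115,0,0.3,0.3,0.65,2,2,130,0,0.3,0.3,0.65,2,2,130,0,0.3,0.3,0.65,2,2,130,0,0.3,0.3,0.2,2,2,130,0,0.3,0.3,0.2,2,2,130,0,0.3,0.3,0.2,2,2,130,0,0.3,0.3,0.2,2,2,130,0,0.3,0.3,0.2]}}

```text
t: 30.85
tcp_pos: [0.5887, 0.4103, 0.0545]
tcp_rot: [0.816, -0.072, 0.052, -0.572]
ft_force: [0.8, -1.4, 1.5]
width: 0.0291
```

Run:
```python
from h import *
show()
s=bot.get_state();print("h",s["tcp_pos"][2]-.019*R.from_quat(s["tcp_rot"]).as_matrix()[2,2])
```

```text
t 30.85 tcp [588.7 410.3  54.5] z [ 0.167  0.925 -0.341] x [ 0.984 -0.177  0.001] q [ 0.111  0.878  1.555  1.55   1.123 -0.808] F [ 0.8 -1.4  1.5] w 29.1
h 0.06101476814152719
```

>>> {"name": "step_arm", "arguments": {"targets": [0,-30,-11,0,0,0,0.2,1,-70,-30,0,0,0,0.2,2,-110,-50,0,0,0,0.2,3,-135,-69,0,0,0,0.2,3,-135,-69,0,0,0,0.2]}}

```text
t: 31.35
tcp_pos: [0.5887, 0.391, 0.209]
tcp_rot: [0.815, -0.07, 0.054, -0.572]
ft_force: [0.1, -0.5, -0.3]
width: 0.0289
```

Run:
```python
from h import *
show()
a=np.array([.48,.12,.26])
print(rel(a,Rdown(np.radians(-10))))
p,Rm=place(.096,h=.06,dz=.11)
print(rel(p,Rm,(a,Rdown(np.radians(-10)))))
```

```text
t 31.35 tcp [588.7 391.  209. ] z [ 0.169  0.925 -0.34 ] x [ 0.984 -0.177  0.008] q [ 0.076  0.623  1.504  1.394  1.178 -0.484] F [ 0.1 -0.5 -0.3] w 28.9
(array([ -58.6,   48.7, -286.5]), array([-70.15,  -0.52,   0.1 ]))
(array([ 39.3,  39.4, 120.9]), array([ -13.55,   19.  , -107.74]))
```

>>> {"name": "step_arm", "arguments": {"targets": [-59,49,-286,-70,-0.5,0,0.2,-59,49,-286,-70,-0.5,0,0.2,-59,49,-286,-70,-0.5,0,0.2,-59,49,-286,-70,-0.5,0,0.2,-59,49,-286,-70,-0.5,0,0.2,-59,49,-286,-70,-0.5,0,0.2,-59,49,-286,-70,-0.5,0,0.2,-59,49,-286,-70,-0.5,0,0.2,-59,49,-286,-70,-0.5,0,0.2,-59,49,-286,-70,-0.5,0,0.2,-59,49,-286,-70,-0.5,0,0.2]}}

```text
t: 32.45
tcp_pos: [0.4791, 0.121, 0.2552]
tcp_rot: [0.996, -0.086, -0.004, -0.002]
ft_force: [0.4, -0.8, -1.5]
width: 0.0288
```

>>> {"name": "step_arm", "arguments": {"targets": [39,39,110,-13.5,19,-107.7,0.2,39,39,110,-13.5,19,-107.7,0.2,39,39,110,-13.5,19,-107.7,0.2,39,39,110,-13.5,19,-107.7,0.2,39,39,110,-13.5,19,-107.7,0.2,39,39,110,-13.5,19,-107.7,0.2,39,39,110,-13.5,19,-107.7,0.2,39,39,110,-13.5,19,-107.7,0.2,39,39,110,-13.5,19,-107.7,0.2,39,39,110,-13.5,19,-107.7,0.2,39,39,110,-13.5,19,-107.7,0.2,39,39,110,-13.5,19,-107.7,0.2,39,39,110,-13.5,19,-107.7,0.2,39,39,110,-13.5,19,-107.7,0.2,39,39,110,-13.5,19,-107.7,0.2]}}

```text
t: 33.95
tcp_pos: [0.5104, 0.0754, 0.1457]
tcp_rot: [0.642, 0.748, 0.131, 0.109]
ft_force: [-0.1, -0.4, -1.3]
width: 0.0287
```

Run:
```python
from h import *
show()
snap("wrist","wrist15")
for dz in (.03,.0):
    p,Rm=place(.096,h=.061,dz=dz); print(rel(p,Rm))
```

```text
t 33.95 tcp [510.4  75.4 145.7] z [ 0.332  0.056 -0.942] x [-0.153  0.988  0.005] q [-0.133  0.303  1.78   0.148  0.736 -1.95 ] F [-0.1 -0.4 -1.3] w 28.7
(array([ -1.9, -29. ,  81.7]), array([-0.34, -0.19, -0.23]))
(array([ -2. , -39.1, 109.9]), array([-0.34, -0.19, -0.23]))
```

View pics/wrist15.png

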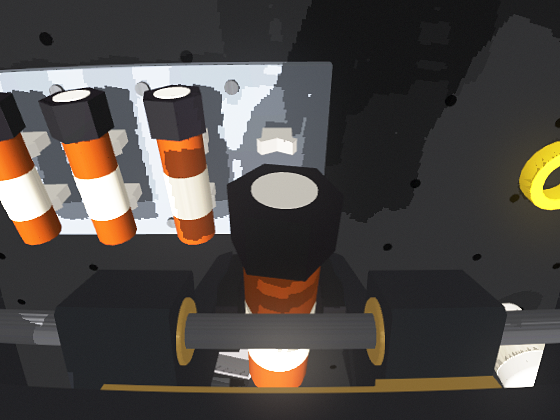

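>>> {"name": "step_arm", "arguments": {"targets": [-1.9,-29,50,-0.3,-0.2,-0.2,0.2,-1.9,-29,82,-0.3,-0.2,-0.2,0.2,-1.9,-29,82,-0.3,-0.2,-0.2,0.2,-1.9,-33,92,-0.3,-0.2,-0.2,0.2,-2,-36,100,-0.3,-0.2,-0.2,0.2,-2,-38,106,-0.3,-0.2,-0.2,0.2,-2,-39.2,110.5,-0.3,-0.2,-0.2,0.2,-2,-39.2,110.5,-0.3,-0.2,-0.2,0.2]}}

```text
t: 34.8
tcp_pos: [0.512, 0.074, 0.0297]
tcp_rot: [0.638, 0.75, 0.132, 0.114]
ft_force: [-0.9, -5.2, 3.3]
width: 0.0289
```

Run:
```python
from h import *
show()
p,Rm=place(.096,h=.061,dz=0); print(rel(p,Rm))
```

```text
t 34.8 tcp [512.   74.   29.7] z [ 0.34   0.053 -0.939] x [-0.159  0.987 -0.003] q [-0.134  0.515  1.917  0.264  0.384 -2.094] F [-0.9 -5.2  3.3] w 28.9
(array([ 0.4, -1.2,  0.2]), array([0.15, 0.08, 0.2 ]))
```

>>> {"name": "step_arm", "arguments": {"targets": [0,-0.6,0.5,0,0,0,0.2,0,-0.6,0.5,0,0,0,0.5,0,-0.6,0.5,0,0,0,0.5,0,-0.6,0.5,0,0,0,0.5,0,-0.6,-15,0,0,0,0.5,0,-0.6,-50,0,0,0,0.5,0,-0.6,-100,0,0,0,0.65,0,-0.6,-130,0,0,0,0.65,0,-0.6,-130,0,0,0,0.65]}}

```text
t: 35.7
tcp_pos: [0.467, 0.0675, 0.1541]
tcp_rot: [0.638, 0.75, 0.133, 0.116]
ft_force: [-0.4, 0.3, -1.0]
width: 0.0573
```

Run:
```python
from h import *
show()
im,s=snap("wrist","wrist16")
im,_=snap("scene","scene16")
cv2.imwrite("pics/z16.png",cv2.resize(im[150:290,150:350],None,fx=4,fy=4,interpolation=cv2.INTER_CUBIC))
im,_=snap("top","top16")
cv2.imwrite("pics/z16t.png",cv2.resize(im[120:270,220:420],None,fx=4,fy=4,interpolation=cv2.INTER_CUBIC))
```

```text
t 35.7 tcp [467.   67.5 154.1] z [ 0.344  0.053 -0.938] x [-0.16   0.987 -0.003] q [-0.169  0.217  1.883  0.169  0.71  -2.01 ] F [-0.4  0.3 -1. ] w 57.3
```

View pics/z16.png

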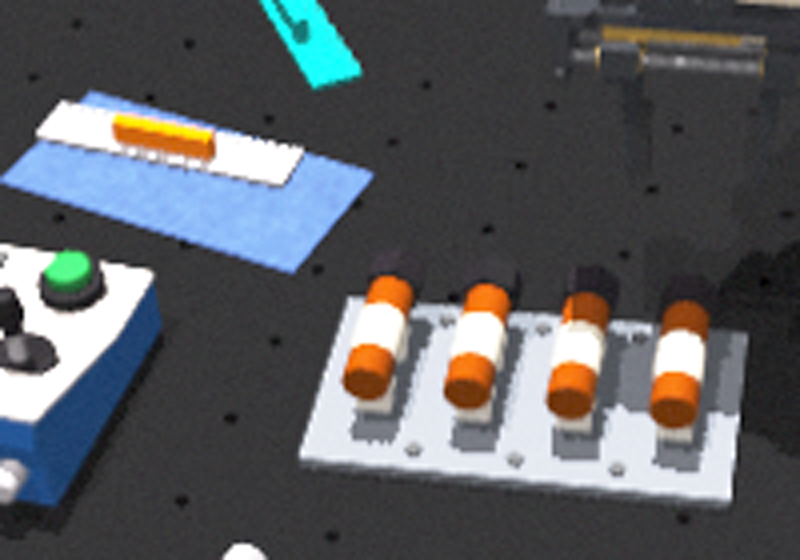

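View pics/z16t.png

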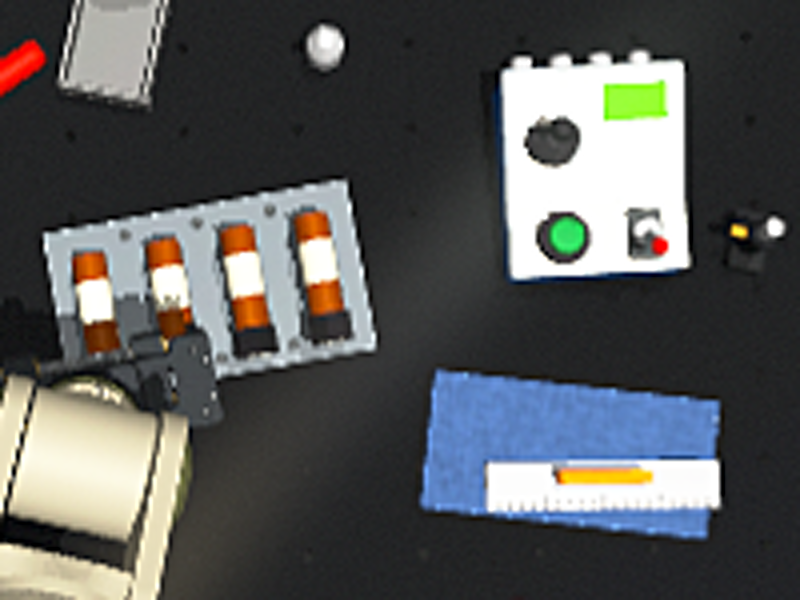

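All four vials are seated, and the rule has been knocked toward the robot on the mat. Measuring it now.

```bash
cat >> h.py <<'E'
def rulepose(cam,im,s=None,z0=.003,win=None):
    hsv=cv2.cvtColor(im,cv2.COLOR_BGR2HSV)
    m=cv2.inRange(hsv,(8,140,120),(24,255,255))
    if win: mm=np.zeros_like(m);mm[win[1]:win[3],win[0]:win[2]]=255;m&=mm
    n,l,st,c=cv2.connectedComponentsWithStats(cv2.morphologyEx(m,cv2.MORPH_CLOSE,np.ones((5,5))))
    i=1+np.argmax(st[1:,4]);pts=np.argwhere(l==i)[:,::-1].astype(float)
    P=onplane(cam,pts,z0+.026,s)[:,:2];r=cv2.minAreaRect(P.astype(np.float32)*1000)
    return r,cv2.boxPoints(r)/1000,st[i]
E
python3 - <<'E'
from h import *
t=cv2.imread("pics/top16.png")
print(rulepose("top",t,win=(320,200,410,260)))
# white part corners
hsv=cv2.cvtColor(t,cv2.COLOR_BGR2HSV)
m=((hsv[...,1]<60)&(hsv[...,2]>120)).astype(np.uint8);o=cv2.inRange(hsv,(8,100,100),(24,255,255))>0
m|=o.astype(np.uint8);m[:215]=0;m[262:]=0;m[:,:320]=0;m[:,420:]=0
m=cv2.morphologyEx(m,cv2.MORPH_CLOSE,np.ones((5,5)))
n,l,st,c=cv2.connectedComponentsWithStats(m);i=1+np.argmax(st[1:,4]);pts=np.argwhere(l==i)[:,::-1].astype(float);print(st[i])
P=onplane("top",pts,.009)[:,:2];r=cv2.minAreaRect(P.astype(np.float32)*1000);print(r);print(cv2.boxPoints(r))
E
```

```text
(((369.13580322265625, -352.5732421875), (78.69414520263672, 10.233702659606934), 88.5599594116211), array([[ 0.36303174, -0.3917793 ],
       [ 0.3732622 , -0.3920365 ],
       [ 0.37523988, -0.3133672 ],
       [ 0.3650094 , -0.31311   ]], dtype=float32), array([359, 237,  24,   4,  85], dtype=int32))
[341 235  59  13 724]
((360.6922607421875, -354.6199035644531), (201.49847412109375, 41.44195556640625), 88.56641387939453)
[[ 337.4572  -454.8192 ]
 [ 378.88617 -455.85602]
 [ 383.9273  -254.4206 ]
 [ 342.49835 -253.38379]]
```

Run:
```python
from h import *
a=np.array([.40,-.10,.26]);Ra=Rdown(np.radians(0))
print(rel(a,Ra))
print(rel([.369,-.38,.2],Rdown(np.radians(-1.4)),(a,Ra)))
```

```text
(array([-154.9,  -49.5, -134.8]), array([ 14.72, -17.21,  98.1 ]))
(array([-31., 280.,  60.]), array([0. , 0. , 1.4]))
```

>>> {"name": "step_arm", "arguments": {"targets": [-155,-50,-135,14.7,-17.2,98,0.5,-155,-50,-135,14.7,-17.2,98,0.5,-155,-50,-135,14.7,-17.2,98,0.5,-155,-50,-135,14.7,-17.2,98,0.5,-155,-50,-135,14.7,-17.2,98,0.5,-155,-50,-135,14.7,-17.2,98,0.5,-155,-50,-135,14.7,-17.2,98,0.5,-155,-50,-135,14.7,-17.2,98,0.5,-155,-50,-135,14.7,-17.2,98,0.5,-155,-50,-135,14.7,-17.2,98,0.5,-155,-50,-135,14.7,-17.2,98,0.5,-155,-50,-135,14.7,-17.2,98,0.5,-155,-50,-135,14.7,-17.2,98,0.5]}}

```text
t: 37.15
tcp_pos: [0.4, -0.1004, 0.259]
tcp_rot: [1.0, 0.0, -0.001, -0.001]
ft_force: [0.7, 1.0, -0.8]
width: 0.0439
```

>>> {"name": "step_arm", "arguments": {"targets": [-31,280,60,0,0,1.4,0.5,-31,280,60,0,0,1.4,0.5,-31,280,60,0,0,1.4,0.5,-31,280,60,0,0,1.4,0.5,-31,280,60,0,0,1.4,0.5,-31,280,60,0,0,1.4,0.5,-31,280,60,0,0,1.4,0.5,-31,280,60,0,0,1.4,0.5,-31,280,60,0,0,1.4,0.5]}}

```text
t: 38.05
tcp_pos: [0.3693, -0.3792, 0.2005]
tcp_rot: [1.0, -0.01, 0.0, -0.0]
ft_force: [0.3, 0.1, -1.4]
width: 0.044
```

Run:
```python
from h import *
show()
im,s=snap("wrist","wrist17")
snap("top","top17")
```

```text
t 38.05 tcp [ 369.3 -379.2  200.5] z [ 0.001  0.    -1.   ] x [ 1.    -0.02   0.001] q [-1.023e+00  3.760e-01  1.421e+00  1.000e-03  1.344e+00 -1.003e+00] F [ 0.3  0.1 -1.4] w 44.0
```

View pics/wrist17.png

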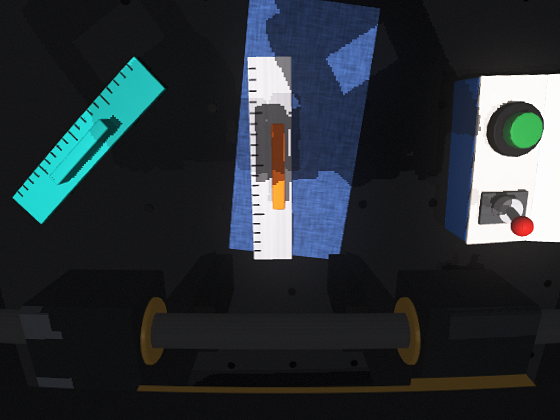

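View pics/top17.png

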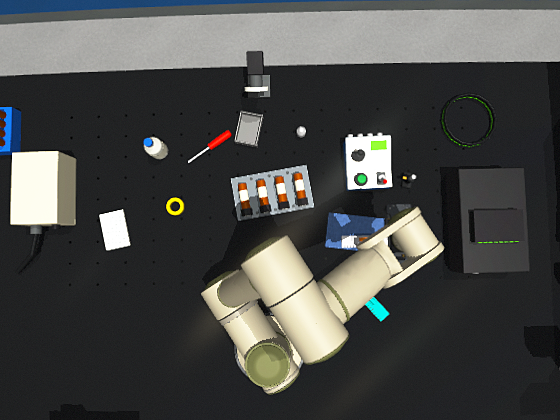

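Rule candidates are the cyan one at wrist (88,140) and the white one with an orange rib at (270,160). The white one, lying on the blue mat with black graduations, fits the description. Confirming in a crop and measuring.

Run:
```python
from h import *
im=cv2.imread("pics/wrist17.png");s=bot.get_state()
cv2.imwrite("pics/z17.png",cv2.resize(im[40:280,180:400],None,fx=2.4,fy=2.4,interpolation=cv2.INTER_CUBIC))
hsv=cv2.cvtColor(im,cv2.COLOR_BGR2HSV)
m=cv2.inRange(hsv,(5,120,60),(24,255,255));m[:,:255]=0;m[:,300:]=0;m[:100]=0;m[230:]=0
pts=np.argwhere(m>0)[:,::-1].astype(float)
P=onplane("wrist",pts,.029,s)[:,:2];r=cv2.minAreaRect(P.astype(np.float32)*1000);print(r,cv2.boxPoints(r))
# rule corners by hand in crop later
print(onplane("wrist",[[248,57],[291,57],[292,259],[254,260]],.009,s).round(4))
```

```text
((367.8812561035156, -355.80804443359375), (78.47965240478516, 11.88932991027832), 88.95569610595703) [[ 361.2224  -394.933  ]
 [ 373.10974 -395.1497 ]
 [ 374.5401  -316.68307]
 [ 362.65277 -316.4664 ]]
[[ 0.3429 -0.2562  0.009 ]
 [ 0.3823 -0.2571  0.009 ]
 [ 0.3808 -0.4572  0.009 ]
 [ 0.3402 -0.4575  0.009 ]]
```

View pics/z17.png

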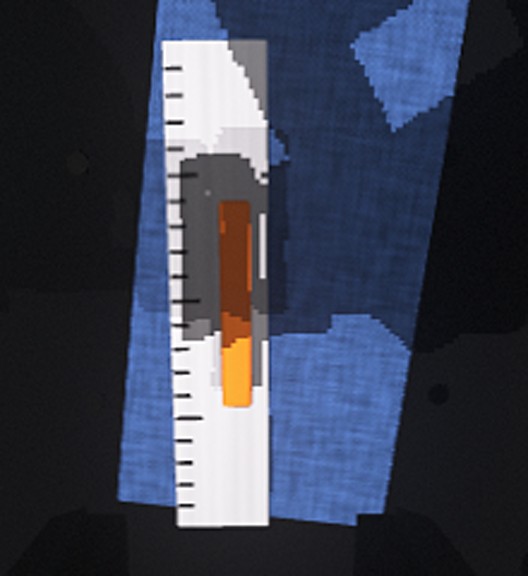

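>>> {"name": "step_arm", "arguments": {"targets": [-1,-23,50,0,0,-0.2,0.4,-1,-23,100,0,0,-0.2,0.4,-1,-23,145,0,0,-0.2,0.4,-1,-23,170,0,0,-0.2,0.4,-1,-23,180,0,0,-0.2,0.4,-1,-23,185,0,0,-0.2,0.4,-1,-23,185,0,0,-0.2,0.4,-1,-23,185,0,0,-0.2,0.02,-1,-23,185,0,0,-0.2,0.02,-1,-23,185,0,0,-0.2,0.02,-1,-23,185,0,0,-0.2,0.02,-1,-23,185,0,0,-0.2,0.02,-1,-23,185,0,0,-0.2,0.02], "force": 45}}

```text
t: 39.45
tcp_pos: [0.3689, -0.3577, 0.0164]
tcp_rot: [1.0, -0.009, 0.001, 0.001]
ft_force: [-0.8, 2.5, 6.2]
width: 0.0115
```

Run:
```python
from h import *
show()
snap("wrist","wrist18")
```

```text
t 39.45 tcp [ 368.9 -357.7   16.4] z [ 0.001 -0.002 -1.   ] x [ 1.    -0.019  0.002] q [-1.001e+00  5.970e-01  1.688e+00  1.000e-03  8.540e-01 -9.820e-01] F [-0.8  2.5  6.2] w 11.5
```

View pics/wrist18.png

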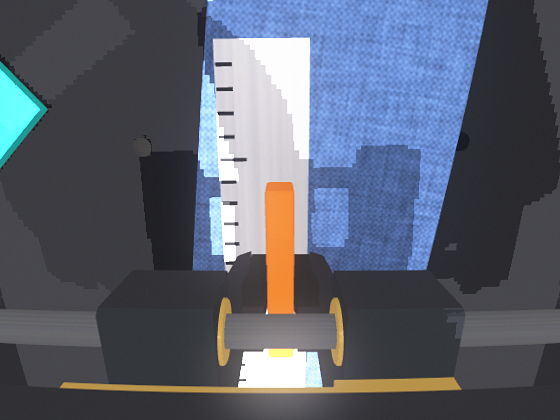

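Run:
```python
from h import *
s=bot.get_state();a=s["tcp_pos"]+[0,0,.16];Ra=R.from_quat(s["tcp_rot"]).as_matrix()
print(rel(a,Ra))
t=cr(.112,0,.14);print(t, rel(t,Rdown(YAW),(a,Ra)))
```

```text
(array([   0.2,    0.3, -160. ]), array([0., 0., 0.]))
[ 0.64792109 -0.00127934  0.14      ] (array([ 272.2, -361.6,   36.3]), array([  0.1 ,  -0.08, -10.08]))
```

>>> {"name": "step_arm", "arguments": {"targets": [0,0,-20,0,0,0,0.02,0,0,-60,0,0,0,0.02,0,0,-110,0,0,0,0.02,0,0,-150,0,0,0,0.02,0,0,-160,0,0,0,0.02,0,0,-160,0,0,0,0.02]}}

```text
t: 40.1
tcp_pos: [0.3687, -0.3574, 0.1763]
tcp_rot: [1.0, -0.01, 0.001, 0.001]
ft_force: [0.0, -0.3, -3.1]
width: 0.0114
```

>>> {"name": "step_arm", "arguments": {"targets": [272,-362,10,0,0,-10,0.02,272,-362,10,0,0,-10,0.02,272,-362,10,0,0,-10,0.02,272,-362,10,0,0,-10,0.02,272,-362,10,0,0,-10,0.02,272,-362,10,0,0,-10,0.02,272,-362,10,0,0,-10,0.02,272,-362,10,0,0,-10,0.02,272,-362,10,0,0,-10,0.02,272,-362,10,0,0,-10,0.02,272,-362,10,0,0,-10,0.02,272,-362,10,0,0,-10,0.02,272,-362,10,0,0,-10,0.02,272,-362,10,0,0,-10,0.02]}}

```text
t: 41.5
tcp_pos: [0.6471, -0.0017, 0.1657]
tcp_rot: [0.997, 0.077, 0.0, 0.0]
ft_force: [-0.6, -0.2, -3.4]
width: 0.0116
```

Run:
```python
from h import *
show()
snap("wrist","wrist19");im,_=snap("scene","scene19")
cv2.imwrite("pics/z19.png",cv2.resize(im[150:310,150:350],None,fx=4,fy=3.7,interpolation=cv2.INTER_CUBIC))
t=cr(.107,0,.03);print(rel(t,Rdown(YAW)))
```

```text
t 41.5 tcp [647.1  -1.7 165.7] z [ 0.001 -0.001 -1.   ] x [0.988 0.153 0.001] q [-0.185  0.605  1.121 -0.     1.415 -0.339] F [-0.6 -0.2 -3.4] w 11.6
(array([-4.50e+00, -1.00e-01,  1.36e+02]), array([ 0.05, -0.06, -0.16]))
```

View pics/wrist19.png

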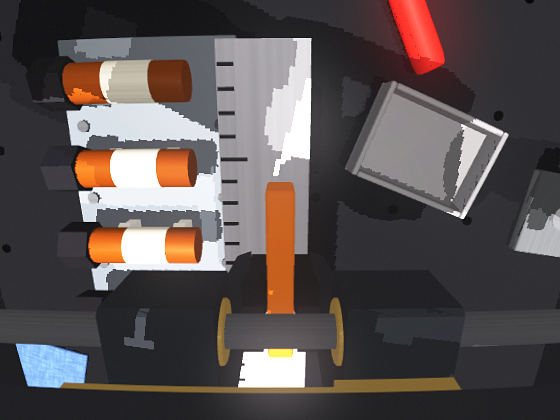

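View pics/z19.png

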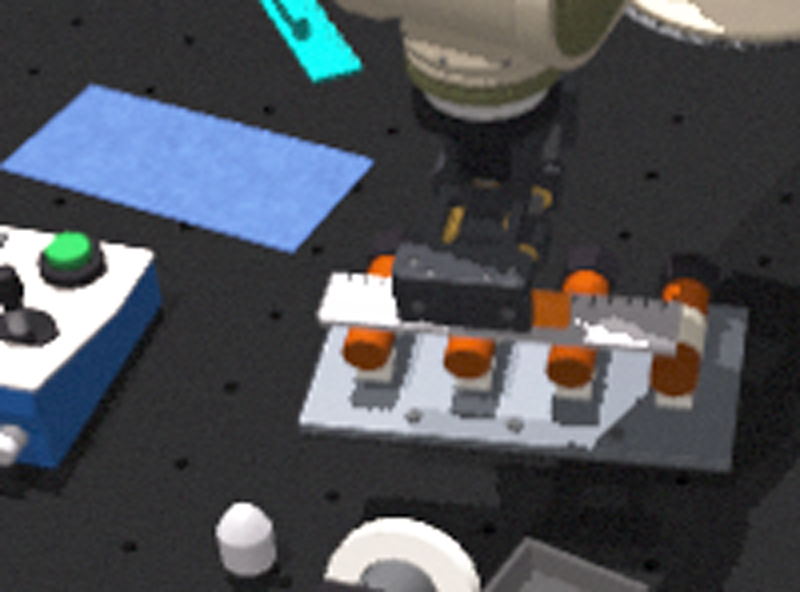

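>>> {"name": "step_arm", "arguments": {"targets": [-4.5,0,40,0,0,-0.2,0.02,-4.5,0,80,0,0,-0.2,0.02,-4.5,0,115,0,0,-0.2,0.02,-4.5,0,135,0,0,-0.2,0.02,-4.5,0,145,0,0,-0.2,0.02,-4.5,0,149,0,0,-0.2,0.02,-4.5,0,150.5,0,0,-0.2,0.02,-4.5,0,150.5,0,0,-0.2,0.02]}}

```text
t: 42.4
tcp_pos: [0.6438, -0.0015, 0.0164]
tcp_rot: [0.997, 0.079, 0.001, 0.001]
ft_force: [-0.1, 0.0, -3.8]
width: 0.0119
```

Run:
```python
from h import *
show()
snap("wrist","wrist20");im,_=snap("scene","scene20")
cv2.imwrite("pics/z20.png",cv2.resize(im[170:290,200:360],None,fx=5,fy=5,interpolation=cv2.INTER_CUBIC))
t=cr(.102,0,.0134);print(rel(t,Rdown(YAW)))
```

```text
t 42.4 tcp [643.8  -1.5  16.4] z [ 0.003 -0.001 -1.   ] x [0.987 0.158 0.003] q [-0.186  0.758  1.295 -0.     1.086 -0.344] F [-0.1  0.  -3.8] w 11.9
(array([-5.9,  0.4,  3. ]), array([ 0.08, -0.16,  0.1 ]))
```

View pics/wrist20.png

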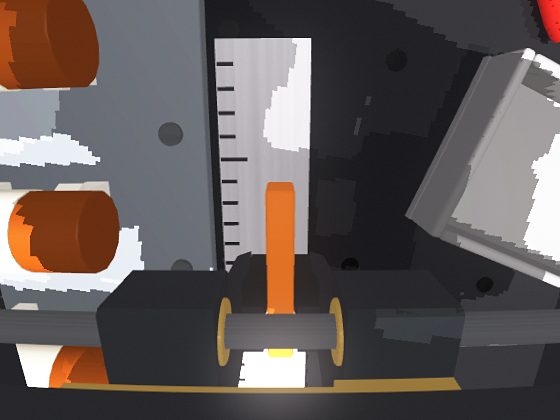

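View pics/z20.png

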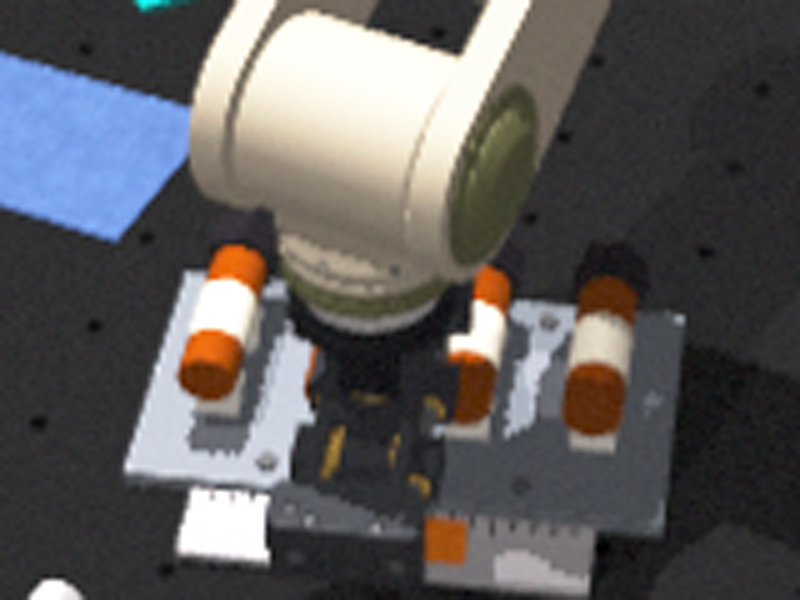

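>>> {"name": "step_arm", "arguments": {"targets": [0,0,1.5,0,0,0,0.02,0,0,3,0,0,0,0.02,0,0,3,0,0,0,0.02,-2,0.4,3,0,0,0,0.02,-4,0.4,3,0,0,0,0.02,-5,0.4,3,0,0,0,0.02,-5,0.4,3,0,0,0,0.02]}}

```text
t: 43.2
tcp_pos: [0.6395, -0.0028, 0.0135]
tcp_rot: [0.997, 0.079, 0.002, 0.001]
ft_force: [3.5, 0.3, 5.8]
width: 0.0115
```

Run:
```python
from h import *
show()
im,s=snap("wrist","wrist21")
cv2.imwrite("pics/z21.png",cv2.resize(im[0:280,150:350],None,fx=3,fy=2.1,interpolation=cv2.INTER_CUBIC))
```

```text
t 43.2 tcp [639.5  -2.8  13.5] z [ 0.005 -0.001 -1.   ] x [0.987 0.158 0.005] q [-0.189  0.755  1.312 -0.     1.069 -0.348] F [3.5 0.3 5.8] w 11.5
```

View pics/z21.png

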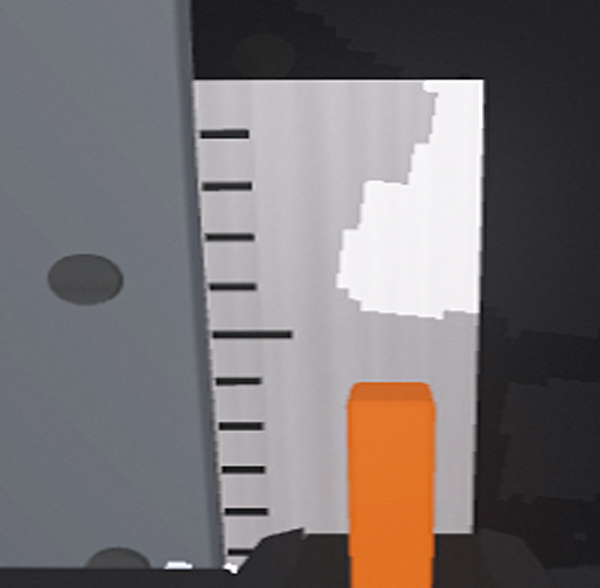

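>>> {"name": "step_arm", "arguments": {"targets": [-1.5,0,0,0,0,0,0.02,-1.5,0,0,0,0,0,0.02,-0.5,0,0,0,0,0,0.02,-0.5,0,0,0,0,0,0.25,-0.5,0,0,0,0,0,0.25,-0.5,0,0,0,0,0,0.25,-0.5,0,-10,0,0,0,0.25,-0.5,0,-40,0,0,0,0.25,-0.5,0,-80,0,0,0,0.25,-0.5,0,-120,0,0,0,0.25,-0.5,0,-140,0,0,0,0.25,-0.5,0,-140,0,0,0,0.25]}}

```text
t: 44.45
tcp_pos: [0.6388, -0.0027, 0.1561]
tcp_rot: [0.997, 0.079, 0.004, 0.001]
ft_force: [0.2, 0.0, -0.2]
width: 0.022
```

Run:
```python
from h import *
show()
im,s=snap("wrist","wrist22")
im,_=snap("scene","scene22")
cv2.imwrite("pics/z22.png",cv2.resize(im[170:290,200:360],None,fx=5,fy=5,interpolation=cv2.INTER_CUBIC))
```

```text
t 44.45 tcp [638.8  -2.7 156.1] z [ 0.008 -0.002 -1.   ] x [0.987 0.158 0.007] q [-0.189  0.596  1.168 -0.     1.37  -0.348] F [ 0.2  0.  -0.2] w 22.0
```

View pics/wrist22.png

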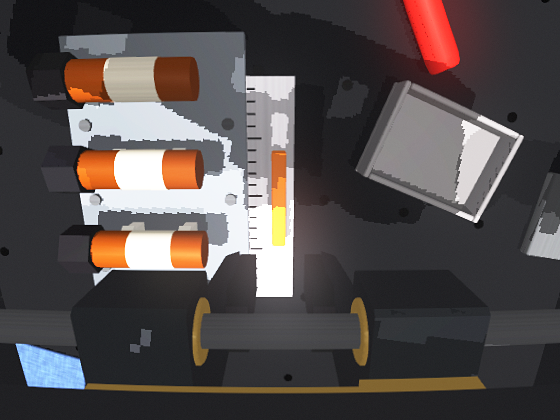

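View pics/z22.png

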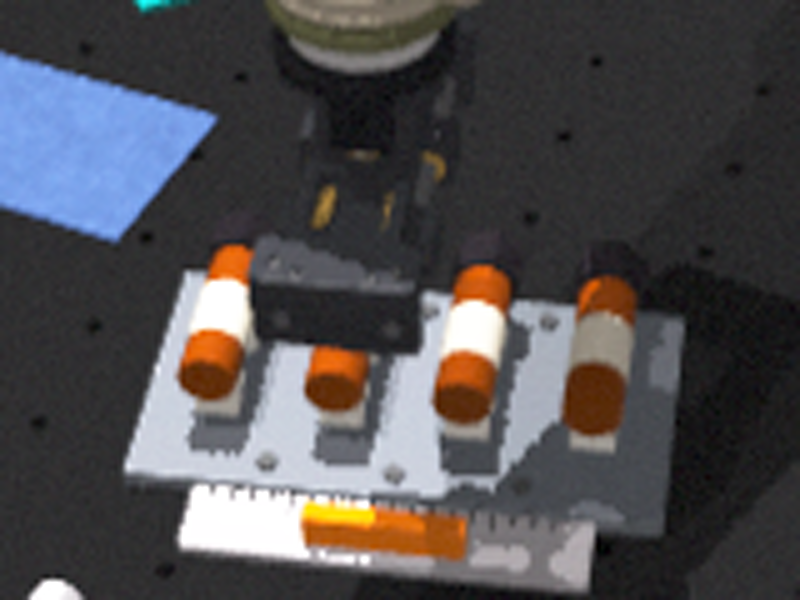

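Run:
```python
from h import *
print(rel([.50,-.30,.24],Rdown(np.radians(45))))
```

```text
(array([-182.6,  272.1,  -88. ]), array([ 4.00e-02, -1.00e-02, -3.59e+01]))
```

>>> {"name": "step_arm", "arguments": {"targets": [-30,40,-88,0,0,-10,0,-182,272,-88,0,0,-36,0,-182,272,-88,0,0,-36,0,-182,272,-88,0,0,-36,0,-182,272,-88,0,0,-36,0,-182,272,-88,0,0,-36,0,-182,272,-88,0,0,-36,0,-182,272,-88,0,0,-36,0,-182,272,-88,0,0,-36,0,-182,272,-88,0,0,-36,0,-182,272,-88,0,0,-36,0]}}

```text
t: 45.65
tcp_pos: [0.5016, -0.2982, 0.2396]
tcp_rot: [0.923, 0.384, 0.0, -0.0]
ft_force: [-0.7, 0.1, -0.2]
width: 0.0004
```

Run:
```python
from h import *
show()
im,s=snap("wrist","wrist23")
im,_=snap("scene","scene23")
im,_=snap("top","top23")
cv2.imwrite("pics/z23.png",cv2.resize(im[120:270,220:420],None,fx=4,fy=4,interpolation=cv2.INTER_CUBIC))
```

```text
t 45.65 tcp [ 501.6 -298.2  239.6] z [ 0.     0.001 -1.   ] x [0.705 0.71  0.001] q [-7.390e-01  4.400e-01  1.199e+00  1.000e-03  1.504e+00 -1.529e+00] F [-0.7  0.1 -0.2] w 0.4
```

View pics/wrist23.png

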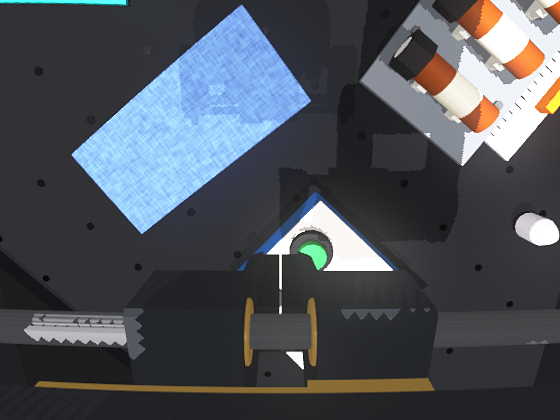

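View pics/scene23.png

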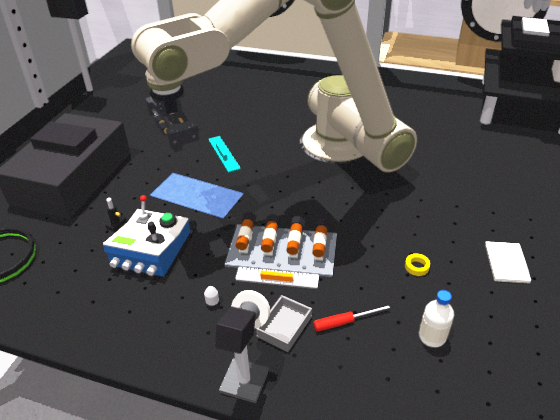

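View pics/z23.png

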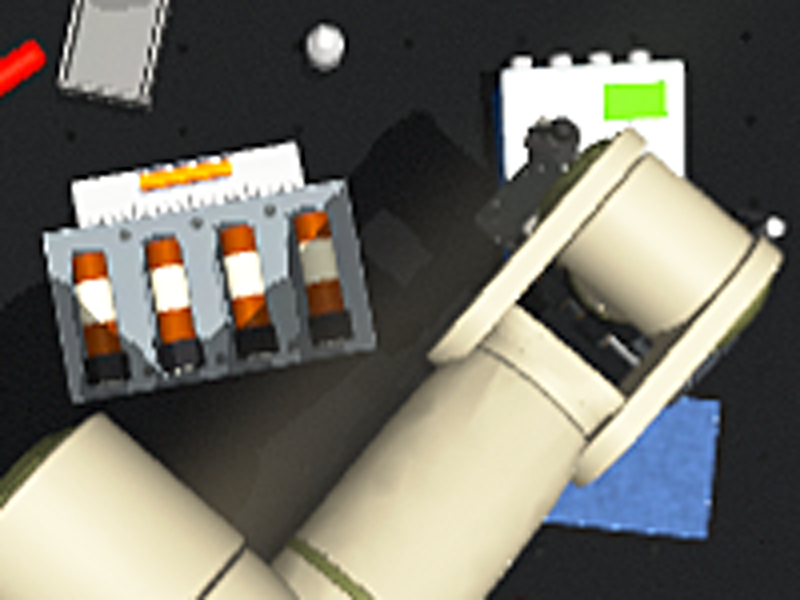

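```bash
cat > chk.py <<'E'
from h import *
import sys
def tocr(P):
    c,s=np.cos(YAW),np.sin(YAW);d=P[:,:2]-CR;return np.c_[c*d[:,0]+s*d[:,1],-s*d[:,0]+c*d[:,1]]*1000
t=cv2.imread(sys.argv[1]);hsv=cv2.cvtColor(t,cv2.COLOR_BGR2HSV)
m=((hsv[...,1]<40)&(hsv[...,2]>150)).astype(np.uint8)|(cv2.inRange(hsv,(8,100,100),(24,255,255))>0).astype(np.uint8)
yy,xx=np.mgrid[:420,:560]
C=tocr(onplane("top",np.c_[xx.ravel(),yy.ravel()].astype(float),.006)).reshape(420,560,2)
mr=m*((C[...,0]>77)&(C[...,0]<130)&(abs(C[...,1])<140)).astype(np.uint8)
mr=cv2.morphologyEx(mr,cv2.MORPH_CLOSE,np.ones((3,3)))
q=C[mr>0];print("rule far x pct",np.percentile(q[:,0],[1,99]).round(1),"y",np.percentile(q[:,1],[.5,99.5]).round(1))
for lo,hi in ((-95,-60),(-60,-20),(20,60),(60,95)):
    k=q[(q[:,1]>lo)&(q[:,1]<hi)];print(lo,hi,"max x",np.percentile(k[:,0],98).round(1))
rp=rulepose("top",t,z0=0,win=(235,150,310,185));P=rp[1];print("rib",tocr(P).round(1),tocr(P).mean(0).round(1))
C5=tocr(onplane("top",np.c_[xx.ravel(),yy.ravel()].astype(float),.055)).reshape(420,560,2)
o=cv2.inRange(hsv,(5,150,40),(20,255,255))>0
for sl in (-96,-32,32,96):
    k=C5[o&(abs(C5[...,1]-sl)<22)&(abs(C5[...,0])<60)]
    print("slot",sl,"x",np.percentile(k[:,0],[1,99]).round(1),"y",np.percentile(k[:,1],[2,98]).round(1))
E
python3 chk.py pics/top23.png
```

```text
rule far x pct [ 77.3 116.8] y [-97.5 102. ]
-95 -60 max x 116.3
-60 -20 max x 116.2
20 60 max x 116.2
60 95 max x 116.2
rib [[ 95.6  40.7]
 [ 95.9 -36.1]
 [109.  -36. ]
 [108.7  40.7]] [102.3   2.3]
slot -96 x [-40.5  44.6] y [-109.   -82.5]
slot -32 x [-41.6  44.3] y [-45.1 -18.6]
slot 32 x [-41.2  44.4] y [18.6 45.6]
slot 96 x [-41.   44.8] y [ 82.5 108.9]
```

Run:
```python
from h import *
def blob(f,lo,hi,win):
    im=cv2.imread(f);h=cv2.cvtColor(im,cv2.COLOR_BGR2HSV);m=cv2.inRange(h,lo,hi);M=np.zeros_like(m);M[win[1]:win[3],win[0]:win[2]]=1;ys,xs=np.nonzero(m*M);return [xs.mean(),ys.mean()],len(xs)
rt=blob("pics/top0.png",(0,120,80),(8,255,255),(375,170,395,190));rs=blob("pics/scene23.png",(0,120,80),(8,255,255),(130,185,155,210))
print(rt,rs,tri(("top",rt[0]),("scene",rs[0])))
gt=blob("pics/top0.png",(50,100,60),(80,255,255),(350,165,375,190));gs=blob("pics/scene23.png",(50,100,60),(80,255,255),(155,205,180,232))
print(gt,gs,tri(("top",gt[0]),("scene",gs[0])))
# controller white corners top0, z=.05 robot-side ledge
im=cv2.imread("pics/top0.png");h=cv2.cvtColor(im,cv2.COLOR_BGR2HSV);m=((h[...,1]<50)&(h[...,2]>170)).astype(np.uint8);m[:, :340]=0;m[:,400:]=0;m[:130]=0;m[200:]=0
c=max(cv2.findContours(cv2.morphologyEx(m,cv2.MORPH_CLOSE,np.ones((9,9))),0,2)[0],key=cv2.contourArea);r=cv2.minAreaRect(c);print(r,onplane("top",cv2.boxPoints(r),.05))
```

```text
([np.float64(384.5), np.float64(181.0)], 16) ([np.float64(142.66666666666666), np.float64(197.58333333333334)], 36) (array([ 0.5557942 , -0.39212835,  0.10353364]), np.float64(0.002067486984368183))
([np.float64(361.22535211267603), np.float64(178.43661971830986)], 71) ([np.float64(166.73267326732673), np.float64(217.3960396039604)], 101) (array([ 0.57116888, -0.32195146,  0.06521918]), np.float64(0.0001040978610296623))
((368.22406005859375, 160.79122924804688), (55.46623992919922, 44.87550354003906), 88.45184326171875) [[ 0.72918451 -0.27505893  0.05      ]
 [ 0.72993512 -0.42919254  0.05      ]
 [ 0.53855483 -0.42601279  0.05      ]
 [ 0.53806028 -0.27342104  0.05      ]]
```

Run:
```python
from h import *
Ra=Rdown(np.radians(90))
for p in ([.512,-.392,.16],[.512,-.392,.095],[.579,-.392,.095]): print(rel(p,Ra))
```

```text
(array([-58.8,  73.1,  80.2]), array([  0.05,  -0.  , -44.8 ]))
(array([-58.9,  73.1, 145.2]), array([  0.05,  -0.  , -44.8 ]))
(array([-11.7, 120.6, 145.2]), array([  0.05,  -0.  , -44.8 ]))
```

>>> {"name": "step_arm", "arguments": {"targets": [-59,73,80,0,0,-45,0,-59,73,80,0,0,-45,0,-59,73,80,0,0,-45,0,-59,73,80,0,0,-45,0,-59,73,80,0,0,-45,0,-59,73,80,0,0,-45,0,-59,73,120,0,0,-45,0,-59,73,145,0,0,-45,0,-59,73,145,0,0,-45,0]}}

```text
t: 46.7
tcp_pos: [0.5104, -0.3914, 0.092]
tcp_rot: [0.706, 0.708, 0.0, -0.003]
ft_force: [-0.4, -0.1, -0.5]
width: 0.0005
```

Run:
```python
from h import *
show()
im,s=snap("wrist","wrist24")
Ra=Rdown(np.radians(90))
for p in ([.555,-.392,.095],[.577,-.392,.095]): print(rel(p,Ra))
```

```text
t 46.7 tcp [ 510.4 -391.4   92. ] z [-0.003  0.005 -1.   ] x [-0.003  1.     0.005] q [-0.838  0.67   1.223  0.     1.254 -2.412] F [-0.4 -0.1 -0.5] w 0.5
(array([ 0.3, 43.8, -0.6]), array([-0.05, -0.08,  0.15]))
(array([ 0.2, 65.8, -0.6]), array([-0.05, -0.08,  0.15]))
```

View pics/wrist24.png

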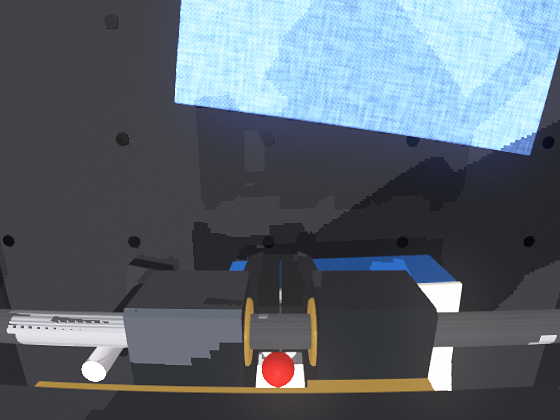

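>>> {"name": "step_arm", "arguments": {"targets": [0,20,-1,0,0,0,0,0,30,-2,0,0,0,0,0,38,-2,0,0,0,0,0,46,-2,0,0,0,0,0,54,-2,0,0,0,0,0,61,-2,0,0,0,0,0,67,-2,0,0,0,0,0,67,-2,0,0,0,0]}}

```text
t: 47.55
tcp_pos: [0.5765, -0.393, 0.0968]
tcp_rot: [0.707, 0.708, -0.001, -0.002]
ft_force: [-12.1, 1.1, 2.4]
width: 0.0003
```

Run:
```python
from h import *
show()
im,s=snap("wrist","wrist25");im,_=snap("scene","scene25")
cv2.imwrite("pics/z25.png",cv2.resize(im[180:280,90:210],None,fx=6,fy=6,interpolation=cv2.INTER_CUBIC))
```

```text
t 47.55 tcp [ 576.5 -393.    96.8] z [-0.005  0.001 -1.   ] x [-0.002  1.     0.001] q [-0.767  0.754  1.029 -0.003  1.363 -2.338] F [-12.1   1.1   2.4] w 0.3
```

View pics/z25.png

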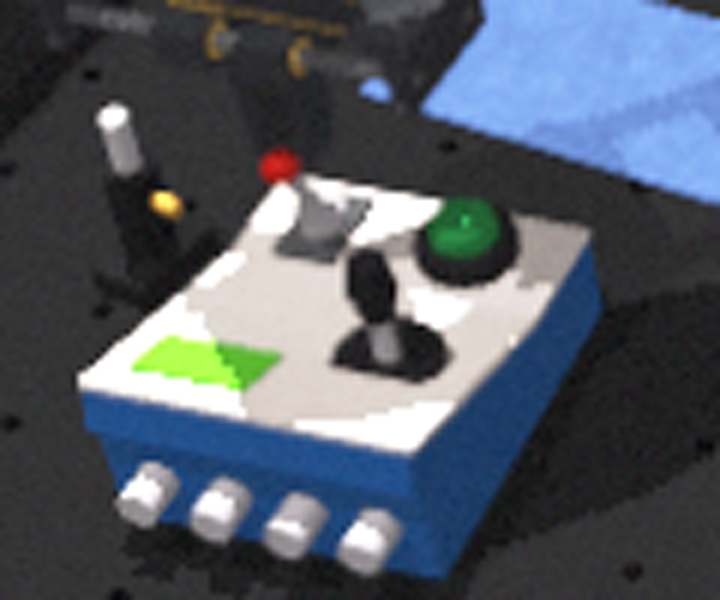

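Run:
```python
from h import *
print(proj("scene",[[.5952,-.392,.1035],[.5558,-.392,.1035]]))
Ra=Rdown(np.radians(45))
s=bot.get_state();a=s["tcp_pos"]+[-.03,0,.05]
print(rel(a,R.from_quat(s["tcp_rot"]).as_matrix()),rel([.571,-.322,.10],Ra,(a,R.from_quat(s["tcp_rot"]).as_matrix())))
```

```text
[[135.60474932 207.02340798]
 [143.11508922 197.64330645]]
(array([  0.1, -30.2, -49.9]), array([0., 0., 0.])) (array([70.9, 24.8, 46.8]), array([-2.500e-01,  3.000e-02,  4.508e+01]))
```

>>> {"name": "step_arm", "arguments": {"targets": [0,-15,0,0,0,0,0,0,-30,-20,0,0,0,0,0,-30,-50,0,0,0,0,40,-20,-50,0,0,20,0,71,-5,-50,0,0,45,0,71,-5,-50,0,0,45,0,71,-5,-50,0,0,45,0,71,-5,-30,0,0,45,0,71,-5,-5,0,0,45,0,71,-5,-5,0,0,45,0]}}

```text
t: 48.65
tcp_pos: [0.5723, -0.3213, 0.0993]
tcp_rot: [0.924, 0.383, -0.001, -0.002]
ft_force: [-0.0, -0.8, 0.1]
width: 0.0001
```

```bash
python3 - <<'E'
from h import *
show()
im,s=snap("wrist","wrist26");snap("top","top26");im,_=snap("scene","scene26")
cv2.imwrite("pics/z26.png",cv2.resize(im[180:300,90:350],None,fx=3,fy=3,interpolation=cv2.INTER_CUBIC))
print(rel([.571,-.322,.065],Rdown(np.radians(45))))
E
python3 chk.py pics/top26.png
```

```text
t 48.65 tcp [ 572.3 -321.3   99.3] z [-0.003  0.003 -1.   ] x [0.706 0.708 0.   ] q [-6.920e-01  6.830e-01  1.172e+00  1.000e-03  1.291e+00 -1.479e+00] F [-0.  -0.8  0.1] w 0.1
(array([-1.5, -2.4, 38.6]), array([ 0.17, -0.03,  0.17]))
rule far x pct [ 77.3 116.8] y [-97.8 102. ]
-95 -60 max x 116.3
-60 -20 max x 116.2
20 60 max x 116.2
60 95 max x 116.2
rib [[ 95.6  40.8]
 [ 94.4 -36.1]
 [107.6 -36.3]
 [108.9  40.5]] [101.6   2.2]
slot -96 x [-40.1  44.6] y [-108.9  -82.5]
slot -32 x [-33.2  44.6] y [-45.4 -19.5]
slot 32 x [23.9 43.6] y [18.6 44.3]
slot 96 x [-39.5  42.9] y [ 82.7 108.5]
```

View pics/z26.png

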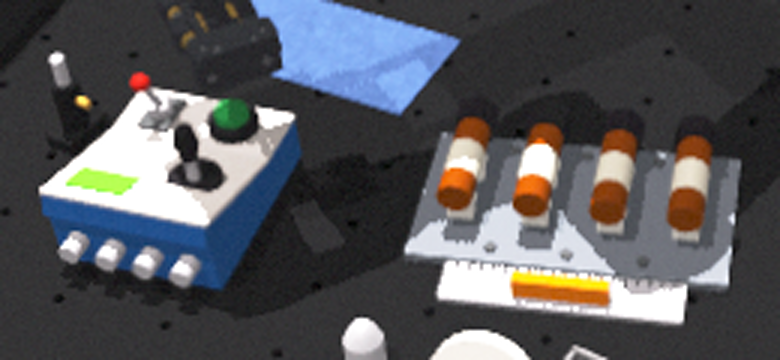

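View pics/wrist26.png

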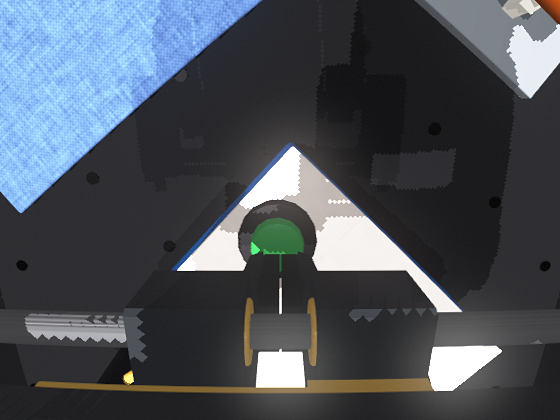

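>>> {"name": "step_arm", "arguments": {"targets": [-1.5,-2.4,20,0,0,0,0,-1.5,-2.4,29,0,0,0,0,-1.5,-2.4,33,0,0,0,0,-1.5,-2.4,36,0,0,0,0,-1.5,-2.4,36,0,0,0,0]}}

```text
t: 49.3
tcp_pos: [0.5704, -0.3217, 0.0671]
tcp_rot: [0.924, 0.384, 0.0, 0.001]
ft_force: [-3.9, 1.0, 4.1]
width: 0.0004
```

Run:
```python
from h import *
show()
```

```text
t 49.3 tcp [ 570.4 -321.7   67.1] z [ 0.001 -0.001 -1.   ] x [0.706 0.708 0.   ] q [-0.694  0.713  1.216  0.     1.212 -1.481] F [-3.9  1.   4.1] w 0.4
```

>>> {"name": "step_arm", "arguments": {"targets": [0,0,2,0,0,0,0,0,0,4,0,0,0,0,0,0,6,0,0,0,0,0,0,6,0,0,0,0]}}

```text
t: 49.7
tcp_pos: [0.5707, -0.3218, 0.0659]
tcp_rot: [0.923, 0.384, 0.001, 0.003]
ft_force: [-13.2, 8.3, 35.9]
width: 0.0009
```

Run:
```python
from h import *
show()
im,_=snap("scene","scene27");snap("wrist","wrist27")
cv2.imwrite("pics/z27.png",cv2.resize(im[180:280,90:210],None,fx=6,fy=6,interpolation=cv2.INTER_CUBIC))
```

```text
t 49.7 tcp [ 570.7 -321.8   65.9] z [ 0.004 -0.004 -1.   ] x [0.705 0.709 0.   ] q [-0.694  0.713  1.219 -0.     1.204 -1.481] F [-13.2   8.3  35.9] w 0.9
```

View pics/z27.png

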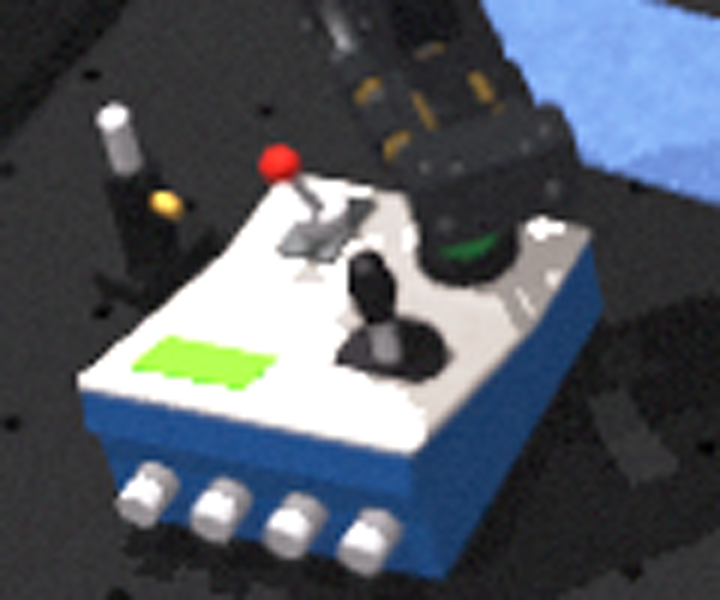

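>>> {"name": "step_arm", "arguments": {"targets": [0,0,-7,0,0,0,0,0,0,-7,0,0,0,0,0,0,-7,0,0,0,0]}}

```text
t: 50.1
tcp_pos: [0.5709, -0.322, 0.0681]
tcp_rot: [0.924, 0.384, 0.001, 0.002]
ft_force: [0.3, -0.3, 3.9]
width: 0.0001
```

Run:
```python
from h import *
show()
```

```text
t 50.1 tcp [ 570.9 -322.    68.1] z [ 0.003 -0.002 -1.   ] x [0.706 0.708 0.001] q [-0.694  0.712  1.214  0.     1.212 -1.481] F [ 0.3 -0.3  3.9] w 0.1
```

>>> {"name": "step_arm", "arguments": {"targets": [0,0,-2,0,0,0,0,0,0,-2,0,0,0,0,0,0,-2,0,0,0,0]}}

```text
t: 50.4
tcp_pos: [0.5706, -0.3218, 0.0694]
tcp_rot: [0.924, 0.383, 0.001, 0.001]
ft_force: [2.0, -0.2, 2.6]
width: 0.0002
```

>>> {"name": "step_arm", "arguments": {"targets": [0,0,-2,0,0,0,0,0,0,-2,0,0,0,0,0,0,-2,0,0,0,0]}}

```text
t: 50.7
tcp_pos: [0.5702, -0.3215, 0.0713]
tcp_rot: [0.924, 0.383, 0.0, 0.0]
ft_force: [1.0, -0.7, 2.7]
width: 0.0002
```

>>> {"name": "step_arm", "arguments": {"targets": [0,0,-2,0,0,0,0,0,0,-2,0,0,0,0,0,0,-2,0,0,0,0]}}

```text
t: 51.0
tcp_pos: [0.57, -0.3213, 0.073]
tcp_rot: [0.924, 0.384, 0.0, -0.0]
ft_force: [-0.0, -0.6, 0.0]
width: 0.0004
```

Run:
```python
from h import *
for f in ("scene23","scene26","scene27"):
    im=cv2.imread(f"pics/{f}.png");h=cv2.cvtColor(im,cv2.COLOR_BGR2HSV);m=cv2.inRange(h,(0,120,80),(8,255,255));ys,xs=np.nonzero(m[185:220,125:155]);print(f,xs.mean()+125,ys.mean()+185,len(xs))
hx=.5754
for a in (0,.6,.75,.9): print(a,proj("scene",[[hx+.045*np.sin(a-.45),-.392,.0631+.045*np.cos(a-.45)]]))
s=bot.get_state();Ra=Rdown(np.radians(90))
a=np.array([.571,-.322,.17]);print(rel(a,R.from_quat(s["tcp_rot"]).as_matrix()))
b=np.array([.640,-.392,.17]);print(rel(b,Ra));
```

```text
scene23 142.66666666666666 197.58333333333334 36
scene26 136.0 206.7027027027027 37
scene27 135.94736842105263 206.78947368421052 38
0 [[143.1014392  197.61394504]]
0.6 [[137.81931651 202.64904907]]
0.75 [[136.66583592 204.67786768]]
0.9 [[135.6394762  206.93261943]]
(array([  0.2,   1.2, -97. ]), array([0., 0., 0.]))
(array([ -0.7,  99.5, -97. ]), array([-0.00e+00, -1.00e-02, -4.49e+01]))
```

>>> {"name": "step_arm", "arguments": {"targets": [0,0,-50,0,0,0,0,0,0,-97,0,0,0,0,0,0,-97,0,0,0,0,-1,99,-97,0,0,-45,0,-1,99,-97,0,0,-45,0,-1,99,-97,0,0,-45,0,-1,99,-97,0,0,-45,0,-1,99,-97,0,0,-45,0,-1,99,-97,0,0,-45,0,-1,99,-97,0,0,-45,0,-1,99,-97,0,0,-45,0]}}

```text
t: 52.1
tcp_pos: [0.6395, -0.3919, 0.1698]
tcp_rot: [0.707, 0.707, 0.0, 0.0]
ft_force: [-0.0, 0.4, 1.7]
width: -0.0
```

Run:
```python
from h import *
show()
Ra=Rdown(np.radians(90))
for p in ([.640,-.392,.095],[.571,-.392,.095]): print(rel(p,Ra))
```

```text
t 52.1 tcp [ 639.5 -391.9  169.8] z [ 0.  0. -1.] x [-0.  1.  0.] q [-0.707  0.799  0.719  0.     1.623 -2.278] F [-0.   0.4  1.7] w -0.0
(array([-0.1,  0.5, 74.8]), array([ 0.01, -0.01,  0.03]))
(array([ -0. , -68.5,  74.8]), array([ 0.01, -0.01,  0.03]))
```

>>> {"name": "step_arm", "arguments": {"targets": [0,0,40,0,0,0,0,0,0,74,0,0,0,0,0,0,74,0,0,0,0,0,-15,74,0,0,0,0,0,-28,74,0,0,0,0,0,-38,74,0,0,0,0,0,-48,74,0,0,0,0,0,-58,74,0,0,0,0,0,-67,74,0,0,0,0,0,-69,74,0,0,0,0,0,-69,74,0,0,0,0]}}

```text
t: 53.2
tcp_pos: [0.5707, -0.3924, 0.0972]
tcp_rot: [0.707, 0.708, 0.0, 0.001]
ft_force: [-0.6, -0.7, 0.1]
width: 0.0005
```

Run:
```python
from h import *
show()
im,_=snap("scene","scene28")
h=cv2.cvtColor(im,cv2.COLOR_BGR2HSV);m=cv2.inRange(h,(0,120,80),(8,255,255));ys,xs=np.nonzero(m[185:220,125:155]);print(xs.mean()+125 if len(xs) else None,ys.mean()+185 if len(ys) else None,len(xs))
cv2.imwrite("pics/z28.png",cv2.resize(im[170:280,90:210],None,fx=5,fy=5,interpolation=cv2.INTER_CUBIC))
```

```text
t 53.2 tcp [ 570.7 -392.4   97.2] z [ 0.001 -0.001 -1.   ] x [-0.001  1.    -0.001] q [-0.773  0.742  1.053  0.     1.344 -2.345] F [-0.6 -0.7  0.1] w 0.5
None None 0
```

View pics/z28.png

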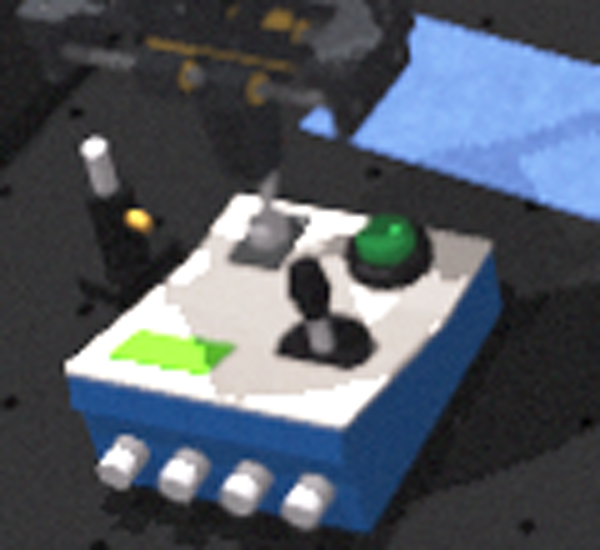

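>>> {"name": "step_arm", "arguments": {"targets": [0,-3,0,0,0,0,0,0,-5,0,0,0,0,0,0,-6,0,0,0,0,0,0,-6,0,0,0,0,0]}}

```text
t: 53.65
tcp_pos: [0.5687, -0.3922, 0.0968]
tcp_rot: [0.706, 0.708, 0.003, 0.005]
ft_force: [20.3, -1.6, -5.6]
width: 0.0004
```

>>> {"name": "step_arm", "arguments": {"targets": [0,12,0,0,0,0,0,0,30,0,0,0,0,0,0,35,-40,0,0,0,0,0,35,-90,0,0,0,0,0,35,-130,0,0,0,0,0,35,-130,0,0,0,0]}}

```text
t: 54.25
tcp_pos: [0.6009, -0.3929, 0.2333]
tcp_rot: [0.706, 0.708, 0.0, 0.006]
ft_force: [-0.7, -0.7, 1.1]
width: 0.0003
```

```bash
python3 - <<'E'
from h import *
show()
im,_=snap("scene","scene29");snap("top","top29")
h=cv2.cvtColor(im,cv2.COLOR_BGR2HSV);m=cv2.inRange(h,(0,120,80),(8,255,255));ys,xs=np.nonzero(m[185:220,125:155]);print(xs.mean()+125,ys.mean()+185,len(xs))
t=cr(.102,.002,.20);print(t,rel(t,Rdown(YAW)))
E
python3 chk.py pics/top29.png | sed -n 1,6p
```

```text
t 54.25 tcp [ 600.9 -392.9  233.3] z [ 0.009 -0.008 -1.   ] x [-0.002  1.    -0.008] q [-0.744  0.696  0.751  0.     1.682 -2.317] F [-0.7 -0.7  1.1] w 0.3
143.0 197.5 38
[ 0.63773134 -0.00086831  0.2       ] (array([391.1,  38.8,  26.4]), array([ 1.200e-01, -1.000e-02,  8.112e+01]))
rule far x pct [ 77.3 116.8] y [-97.5 102. ]
-95 -60 max x 116.3
-60 -20 max x 116.2
20 60 max x 116.3
60 95 max x 116.2
rib [[ 95.6  40.7]
```

>>> {"name": "step_arm", "arguments": {"targets": [390,39,0,0,0,81,0.25,390,39,0,0,0,81,0.25,390,39,0,0,0,81,0.25,390,39,0,0,0,81,0.25,390,39,0,0,0,81,0.25,390,39,0,0,0,81,0.25,390,39,0,0,0,81,0.25,390,39,0,0,0,81,0.25,390,39,26,0,0,81,0.25,390,39,26,0,0,81,0.25,390,39,26,0,0,81,0.25,390,39,26,0,0,81,0.25]}}

```text
t: 55.55
tcp_pos: [0.6377, -0.0022, 0.1994]
tcp_rot: [0.997, 0.08, -0.0, 0.0]
ft_force: [0.3, 0.3, -0.2]
width: 0.0222
```

Run:
```python
from h import *
show()
im,s=snap("wrist","wrist30")
print(rel([.6388,-.0015,.0145],Rdown(np.radians(9.1))))
hsv=cv2.cvtColor(im,cv2.COLOR_BGR2HSV)
print(rulepose("wrist",im,s,z0=0,win=(240,80,330,290)))
```

```text
t 55.55 tcp [637.7  -2.2 199.4] z [-0.001 -0.    -1.   ] x [ 0.987  0.16  -0.001] q [-0.189  0.564  1.099 -0.     1.48  -0.349] F [ 0.3  0.3 -0.2] w 22.2
(array([  1.1,  -0.7, 185.3]), array([ 0.03, -0.01,  0.09]))
(((635.0990600585938, 16.038156509399414), (10.486695289611816, 47.2593994140625), 8.959031105041504), array([[ 0.6262399 ,  0.03856304],
       [ 0.63359946, -0.0081198 ],
       [ 0.6439583 , -0.00648672],
       [ 0.63659865,  0.04019611]], dtype=float32), array([275, 147,  12,  51, 589], dtype=int32))
```

View pics/wrist30.png

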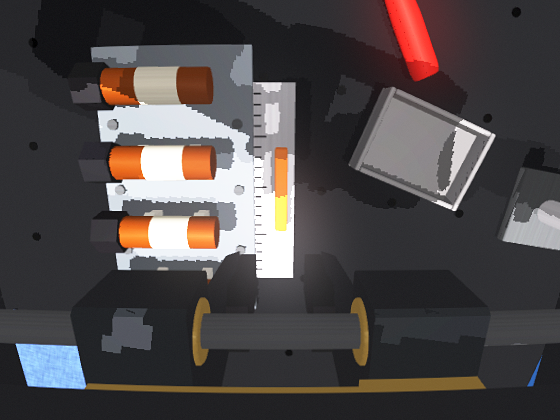

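>>> {"name": "step_arm", "arguments": {"targets": [0.5,-1,50,0,0,0,0.25,0.5,-1,100,0,0,0,0.25,0.5,-1,145,0,0,0,0.25,0.5,-1,170,0,0,0,0.25,0.5,-1,180,0,0,0,0.25,0.5,-1,185,0,0,0,0.25,0.5,-1,185,0,0,0,0.25,0.5,-1,185,0,0,0,0.02,0.5,-1,185,0,0,0,0.02,0.5,-1,185,0,0,0,0.02,0.5,-1,185,0,0,0,0.02,0.5,-1,185,0,0,0,0.02]}}

```text
t: 56.8
tcp_pos: [0.6391, -0.0013, 0.0168]
tcp_rot: [0.997, 0.079, 0.002, 0.001]
ft_force: [-1.5, -1.2, 6.7]
width: 0.0111
```

Run:
```python
from h import *
show()
```

```text
t 56.8 tcp [639.1  -1.3  16.8] z [ 0.003 -0.001 -1.   ] x [0.987 0.158 0.003] q [-1.870e-01  7.510e-01  1.310e+00 -1.000e-03  1.077e+00 -3.450e-01] F [-1.5 -1.2  6.7] w 11.1
```

>>> {"name": "step_arm", "arguments": {"targets": [2,0,-10,0,0,0,0.02,5,0,-40,0,0,0,0.02,5,0,-85,0,0,0,0.02,5,0,-130,0,0,0,0.02,5,0,-160,0,0,0,0.02,5,0,-160,0,0,0,0.02]}}

```text
t: 57.4
tcp_pos: [0.6447, -0.0003, 0.1804]
tcp_rot: [0.997, 0.079, 0.005, 0.001]
ft_force: [0.5, 0.2, -3.3]
width: 0.011
```

Run:
```python
from h import *
show()
im,s=snap("wrist","wrist31")
t=cv2.imread("pics/top29.png");hsv=cv2.cvtColor(t,cv2.COLOR_BGR2HSV)
# mat from scene-view-free earlier: box corners
M=np.array([[.3445,-.196],[.4659,-.2132],[.4319,-.4628],[.3107,-.4443]]);c=M.mean(0)
d=(M[0]-M[3])+(M[1]-M[2]);yaw=np.arctan2(-d[0],d[1]);print(c,np.degrees(yaw))
Rm=Rdown(yaw); r=np.array([np.cos(yaw),np.sin(yaw)])
tc=np.r_[c+.007*r,.17];print(tc,rel(tc,Rm))
```

```text
t 57.4 tcp [ 6.447e+02 -3.000e-01  1.804e+02] z [ 0.01  -0.002 -1.   ] x [0.987 0.158 0.009] q [-0.184  0.585  1.114 -0.     1.432 -0.343] F [ 0.5  0.2 -3.3] w 11.0
[ 0.38825  -0.329075] -7.754381848960176
[ 0.39518599 -0.33001949  0.17      ] (array([-297.6,  286.3,    6.3]), array([ 0.07, -0.27, 16.86]))
```

View pics/wrist31.png

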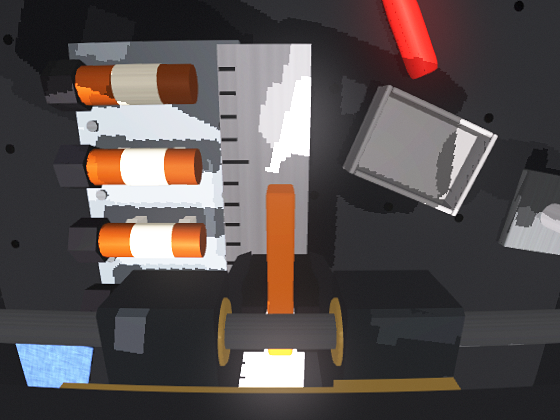

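>>> {"name": "step_arm", "arguments": {"targets": [-297,286,5,0,-0.3,17,0.02,-297,286,5,0,-0.3,17,0.02,-297,286,5,0,-0.3,17,0.02,-297,286,5,0,-0.3,17,0.02,-297,286,5,0,-0.3,17,0.02,-297,286,5,0,-0.3,17,0.02,-297,286,5,0,-0.3,17,0.02,-297,286,5,0,-0.3,17,0.02,-297,286,5,0,-0.3,17,0.02,-297,286,5,0,-0.3,17,0.02,-297,286,5,0,-0.3,17,0.02,-297,286,5,0,-0.3,17,0.02]}}

```text
t: 58.65
tcp_pos: [0.3959, -0.3282, 0.1697]
tcp_rot: [0.998, -0.068, -0.002, -0.0]
ft_force: [-0.0, -0.3, -2.1]
width: 0.0113
```

Run:
```python
from h import *
show()
im,s=snap("wrist","wrist32")
print(rel([.395,-.330,.0203],Rdown(np.radians(-7.75))))
```

```text
t 58.65 tcp [ 395.9 -328.2  169.7] z [-0.005  0.001 -1.   ] x [ 0.991 -0.136 -0.005] q [-0.921  0.384  1.508 -0.004  1.253 -0.784] F [-0.  -0.3 -2.1] w 11.3
(array([ -0. ,   1.7, 149.6]), array([ 0.03,  0.26, -0.03]))
```

View pics/wrist32.png

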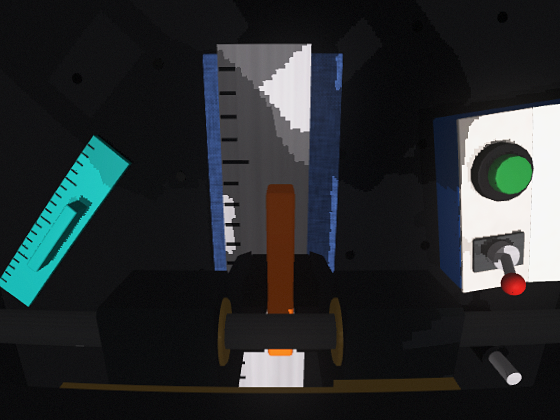

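>>> {"name": "step_arm", "arguments": {"targets": [0,1.5,45,0,0.3,0,0.02,0,1.5,90,0,0.3,0,0.02,0,1.5,125,0,0.3,0,0.02,0,1.5,142,0,0.3,0,0.02,0,1.5,147,0,0.3,0,0.02,0,1.5,149.5,0,0.3,0,0.02,0,1.5,149.5,0,0.3,0,0.02]}}

```text
t: 59.4
tcp_pos: [0.395, -0.3313, 0.0215]
tcp_rot: [0.998, -0.069, 0.001, 0.001]
ft_force: [0.4, 0.1, -2.9]
width: 0.0117
```

Run:
```python
from h import *
show()
```

```text
t 59.4 tcp [ 395.  -331.3   21.5] z [ 0.002 -0.003 -1.   ] x [ 0.991 -0.137  0.002] q [-0.928  0.591  1.68   0.     0.868 -0.791] F [ 0.4  0.1 -2.9] w 11.7
```

Still hanging by about 1.7 mm (Fz is about −3 N). I'll lower it, release, and retreat.

>>> {"name": "step_arm", "arguments": {"targets": [0,0,1.5,0,0,0,0.02,0,0,2,0,0,0,0.02,0,0,2,0,0,0,0.02,0,0,2,0,0,0,0.3,0,0,2,0,0,0,0.3,0,0,2,0,0,0,0.3,0,0,2,0,0,0,0.3,0,0,-10,0,0,0,0.3,0,0,-50,0,0,0,0.3,0,0,-100,0,0,0,0.3,0,0,-150,0,0,0,0.3,0,0,-200,0,0,0,0.3,0,0,-200,0,0,0,0.3]}}

```text
t: 60.7
tcp_pos: [0.3954, -0.3324, 0.2279]
tcp_rot: [0.998, -0.069, 0.005, 0.006]
ft_force: [0.9, -0.3, -1.3]
width: 0.0267
```

>>> {"name": "step_arm", "arguments": {"targets": [-80,-250,-220,0,0,0,0.3,-80,-250,-220,0,0,0,0.3,-80,-250,-220,0,0,0,0.3,-80,-250,-220,0,0,0,0.3,-80,-250,-220,0,0,0,0.3,-80,-250,-220,0,0,0,0.3,-80,-250,-220,0,0,0,0.3,-80,-250,-220,0,0,0,0.3]}}

```text
t: 61.5
tcp_pos: [0.3482, -0.0693, 0.444]
tcp_rot: [0.998, -0.067, 0.004, 0.002]
ft_force: [-0.3, -0.4, -0.1]
width: 0.0267
```

Run:
```python
from h import *
show()
im,_=snap("scene","scene33");t,_=snap("top","top33")
hsv=cv2.cvtColor(im,cv2.COLOR_BGR2HSV);m=cv2.inRange(hsv,(0,120,80),(8,255,255));ys,xs=np.nonzero(m[185:220,125:155]);print(xs.mean()+125,ys.mean()+185)
cv2.imwrite("pics/z33.png",cv2.resize(t[120:270,220:420],None,fx=4,fy=4,interpolation=cv2.INTER_CUBIC))
print(rulepose("top",t,win=(320,200,410,260)))
```

```text
t 61.5 tcp [348.2 -69.3 444. ] z [ 0.008 -0.005 -1.   ] x [ 0.991 -0.134  0.009] q [-0.534 -0.059  1.268 -0.     1.923 -0.4  ] F [-0.3 -0.4 -0.1] w 26.7
143.0810810810811 197.45945945945945
(((395.7159118652344, -329.4267578125), (79.27842712402344, 12.465201377868652), 82.24095916748047), array([[ 0.38418877, -0.3678616 ],
       [ 0.39653987, -0.36954454],
       [ 0.40724304, -0.2909919 ],
       [ 0.39489198, -0.289309  ]], dtype=float32), array([352, 228,  24,   6,  82], dtype=int32))
```

View pics/scene33.png

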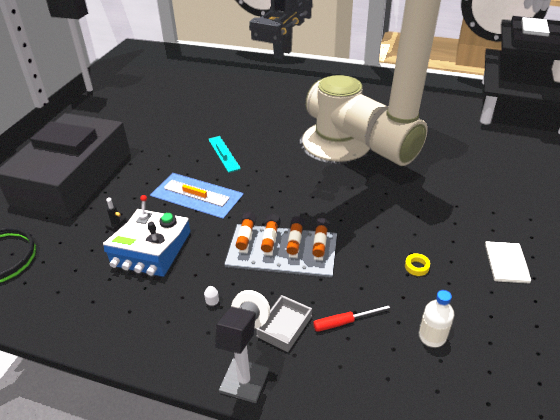

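View pics/z33.png

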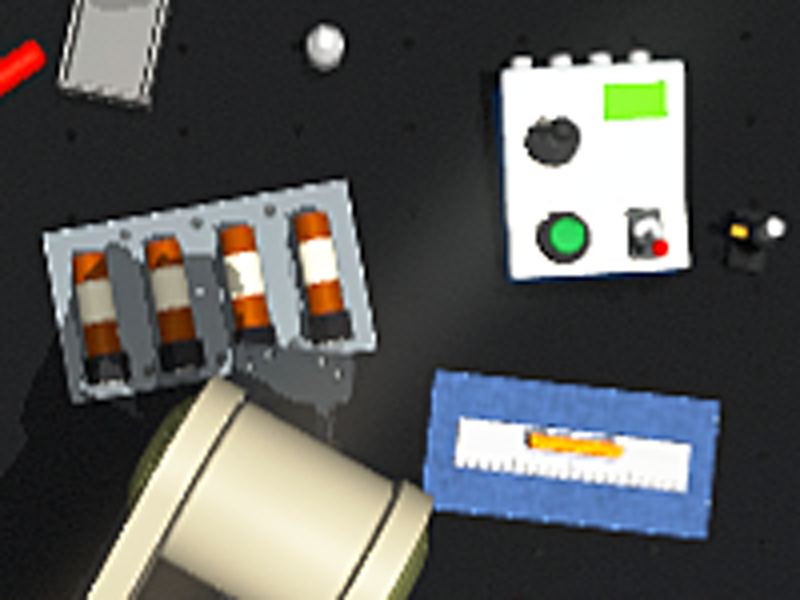

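Run:
```python
from h import *
print(bot.sign_off()); show()
```

```text
the job is handed in; nothing more can be done
None
the job is handed in; nothing more can be done
```

The job is done and handed in at about 61.5 s; no verdict was reported. All four vials are in the cradle, the capture was taken, the lamp is off again, and the rule is back on its mat.

- **Vials:** all four lie one to a slot with their caps toward the robot. Measured from the top camera before the press, each glass sat between about -41 and +44 mm along the cradle. A second check at the press read short on some vials. I put that down to the arm's shadow, since the scene picture showed them unmoved.
- **Rule:** it was knocked a few centimetres on the mat while I was loading vials, so I measured it again before picking it up. It then lay against the camera-side edge, parallel and about 2 mm off centre, both before the press and after the lamp was switched off.
- **Lamp and press:** the lamp went to its stop, about 0.89 rad judged from the ball's position. The button was driven to its stop at about 36 N. Its height measured from two cameras was about 7 mm too low, so I checked by backing off: the force fell away over about 6 mm, as a spring would, which means it was fully down.
- **End state:** the final pictures show the lamp ball back at its starting position, the button up, and the rule flat and centred on the mat within 1–2 mm. The other items look unmoved and the arm is clear of everything.

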